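# Put the evaporator's loose fittings away in the parts tray

## Robot

A 7-joint arm with a two-finger parallel gripper is mounted at the origin on the work surface. World frame = base frame: x ahead of the robot, y to its left, z up, the work surface at z = 0. Lengths are in m, angles in rad, forces in N, time in s.
With the tool pointing down it reaches from about 0.425 to 0.925 m from the base axis. Payload 6.8 kg.
Tool frame: the origin (TCP) lies at the very end of the fingers, on their centre line; the grasp point (between the pads) lies r.grasp_offset behind it (r.grasp_offset is the distance from the TCP to the grasp point, in m); z points along the fingers, y is the direction in which the jaws open and shut (so a half turn about z gives the same grasp; the last joint's range is limited). The gripper opens to 85 mm and grips with 20 to 120 N. Pads are 22 mm wide; open, the fingers measure 114 mm over their backs; the gripper's body (76 mm by 85 mm) begins 54 mm behind the grasp point. The pads swing forward as they close: fully open they stand 13 mm farther back than shut.
Start: joints at [-1.405, 0.477, 0.022, 1.555, -0.011, 1.109, -0.083], TCP at [0.183, 0.65, 0.231] pointing down, gripper open.
Joint ranges: [-2.96, 2.96], [-0.34, 2.1], [-1.41, 1.46], [0.24, 2.44], [-1.37, 4.51], [0.17, 1.92], [-2.96, 2.96]. Speed limits (rad/s): [2.39, 2.39, 3.14, 3.14, 3.14, 3.14, 3.14].

## Interface

Orientations are given as a rotation vector (axis times angle).
In Python, from bench import r gives the robot as it stands.
- The arm moves only by the shell command python3 -m jog 'ROWS' [FORCE]. ROWS is JSON, one flat list of numbers, 7 for each row, row after row: the turn, a rotation vector about the tool's x, y, z normalised to -1 to 1, where 1 is 180 degrees, then the shift along the tool's x, y, z normalised to -1 to 1, where 1 is 200 mm, then the opening, from 0 (shut) to 1 (fully open). In form: [wx, wy, wz, x, y, z, hand, wx, wy, wz, x, y, z, hand, ...]. A call has 1 to 12 rows; each row is the pose to reach, as a shift and turn from the pose measured when the call began, along the tool's axes at that moment, turning the shorter way round; what a row does not reach only later rows make up. A row lasts 1/10 s, in which the tool goes at most 50 mm and 8.59 degrees, less where a joint would pass 70% of its speed; a pose out of reach is approached as far as the arm can. A call with a number of a shift or a turn outside -1 to 1 is refused whole. A call with a gripper value outside its range is refused whole. The fingers move at their own pace and stop on an object; FORCE is the grip in N (left out, the last holds). Time passes only in rows, so rows that repeat a pose let the fingers close. It gives the time, the measured TCP pose, the force and the opening at its end, in the units of the state.
- r.get_obs(): the state, without advancing time (a new reading comes with each control period).
- r.grab_frame(name): name is "side" or "top" or "wrist"; returns the picture (480x640x3 uint8, red, green, blue); there is no depth.
- r.calibration(name): a dict with "K" (3x3 intrinsics, pixels), "origin" and "rotation" of the camera in the world; the wrist camera has in their place "T_tool_cam" (4x4, takes a point from camera to tool coordinates, whose origin is the TCP and whose axes are the flange's). Camera axes: x right, y up, looking along -z (the intrinsics and any distortion apply to the point x, -y, -z); pixel columns grow to the right and rows downward; lengths in m; the calibration is good to about 2 mm. The wrist camera is an equidistant fisheye: a pixel r from the principal point sees the ray r / f radians off the axis. A picture is of the moment at which its call begins: read the wrist's pose just before it. calibration takes no time and is no camera call.
- r.hand_in(): hands the job in, once; it reports no verdict.
The state is a dict: "clock": time; "joints": joint angles; "qvel": joint speeds; "tau": joint torques, N m; "tcp_pos": TCP position; "orientation": TCP orientation; "contact_force": force on the tool from outside, world axes, zero at the start; "moment": the same for the moment, N m; "grip_width": finger opening in m.
Only numpy, scipy, OpenCV 4.12 (cv2) and the standard library are available. Lean on these libraries where they do the work, as an engineer would, in place of code of your own. Each camera call takes 0.05 s, during which the arm holds its last target.

## Task

The sample evaporator has been taken down and four of its fittings lie scattered on the bench: put each in its own holder in the steel parts tray, set down upright and let go. The steel collar goes down over the post, the nozzle lies along the two V rests, the lobed black knob goes in the round dish and the white hexagonal gland in the square tray. The smooth round black knob and the plain round white cap belong to another machine: leave them where they are.

Things in the scene. Friction and masses are not known exactly. Their poses are not given: they have to be found in the camera images.
- collar: loose plain steel ring, outer diameter 50 mm, hole 30 mm, 24 mm high, about 0.12 kg, lying flat. Origin: centre of its underside; z is its axis (up).
- nozzle: loose steel gas nozzle lying on the bench: a round tube 12 mm in diameter and 92 mm long (plus a thin 6 mm brass tip at its +x end, look only) with a hexagonal body 18 mm across flats and 30 mm long at its middle, about 0.08 kg. Origin: on the axis at mid length, 9 mm above the bench at the start. x runs along the tube and is level.
- lobed_knob: loose black plastic clamp knob with six rounded lobes, 40 mm over opposite lobes, 36 mm across y between the lobes, 26 mm high, a small steel disc 2 mm proud on top, about 0.05 kg, standing flat. Origin: centre of its underside, z up. A lobe points along x and every 60 degrees from there; gripped along y the pads touch two lobes on each side.
- gland: loose white plastic cable gland standing on its hexagonal foot: foot 34 mm across flats (39 over corners) and 14 mm high, above it a round neck 29 mm in diameter, a smaller hexagon and a dark hole on top; 32 mm high in all, about 0.04 kg. Origin: centre of its underside, z up. Two flats of the foot face +y and -y.
- round_knob: look-alike to be left alone: loose black plastic knob, smooth and round without lobes, 40 mm in diameter, 26 mm high, a small steel disc on top. Origin: centre of its underside, z up.
- round_cap: look-alike to be left alone: loose plain white plastic cap, smooth and round, 36 mm in diameter, 26 mm high, flat blank top without a hole. Origin: centre of its underside, z up.
- post_holder: fixed white plastic holder in the steel tray (224 mm square, rim 10 mm high), square to the tray, holders 106 mm apart in any order. Origin: centre of its underside, 4 mm above the bench; z up. A base 96 mm square and 8 mm thick with one upright round-topped dark steel post in its middle, 10 mm in diameter, its top 47 mm above the origin. The collar belongs over the post, lying flat on the base.
- cradle: fixed white plastic holder in the steel tray (224 mm square, rim 10 mm high), square to the tray, holders 106 mm apart in any order. Origin: centre of its underside, 4 mm above the bench; z up. Base 96 mm square, 6 thick; two dark steel V rests 8 mm thick at x = -31 and +31 mm. 90 degree Vs, bottom 22 mm, tips 43 mm above the origin. The nozzle lies in them along x, hexagon between, either way round, its axis then 30.5 mm above the origin.
- round_dish: fixed white plastic holder in the steel tray (224 mm square, rim 10 mm high), square to the tray, holders 106 mm apart in any order. Origin: centre of its underside, 4 mm above the bench; z up. An open round dish, outer diameter 96 mm, inner about 89 mm, 18 mm high, floor 4 mm thick. The lobed knob belongs in it, standing flat.
- square_tray: fixed white plastic holder in the steel tray (224 mm square, rim 10 mm high), square to the tray, holders 106 mm apart in any order. Origin: centre of its underside, 4 mm above the bench; z up. An open square tray 96 mm outside, 90 mm inside, 18 mm high, floor 3 mm thick. The gland belongs in it, standing on its hexagonal foot.
Not all that is in view belongs to the job. Of the things that look like the nozzle, take the one that is nearest to the robot's base at the start. Leave any red look-alike of the gland alone.

How it is judged:
By the outcome, as a careful person would: the job done as asked, in the order asked, and still so for the second after the job is handed in, with the robot touching nothing.
It also fails if it takes over 96 s, if anything falls off the work surface, if the arm or the gripper's body presses on something with over 40 N, if the wrist force passes 120 N, or if a joint passes its speed limit or range.

## Working session

There is one attempt and no reset: what is moved stays moved. The work goes in short steps, Python scripts to look and compute and a shell command to move; the robot and the scene stay as the last step left them, time stands still between calls to the robot, and variables do not carry over. Pictures are saved under pics/ and viewed, and the job is handed in when it is done.

```bash
ls; mkdir -p pics; python3 - <<'E'
from bench import r
import cv2,numpy as np
print(r.get_obs()); print(r.grasp_offset)
for n in ["side","top","wrist"]:
    c=r.calibration(n); print(n,c)
    im=r.grab_frame(n); cv2.imwrite(f"pics/{n}0.png",im[:,:,::-1])
E
```

```text
pics
{'clock': 0.0, 'joints': array([-1.40511486,  0.47778644,  0.02234176,  1.55646289, -0.0114904 ,
        1.10930872, -0.08309815]), 'qvel': array([-0.00099649, -0.00052855, -0.00052247,  0.00198024, -0.00062455,
        0.00197371, -0.0006712 ]), 'tau': array([-4.01884399e-04, -5.96457624e+01,  1.60798609e+00, -2.81176829e+01,
        1.25466779e-02,  9.66744090e-03, -3.80907679e-06]), 'tcp_pos': array([0.18235907, 0.64927605, 0.2303301 ]), 'orientation': array([-4.28658322e-01, -3.11210324e+00,  2.88091650e-03]), 'contact_force': array([0.21136189, 0.49893775, 0.1232317 ]), 'moment': array([ 0.04061054, -0.0051012 , -0.01354537]), 'grip_width': 0.08528204424529058}
0.0187
side {'K': array([[500.98270212,   0.        , 318.69406023],
       [  0.        , 500.98270212, 243.21268306],
       [  0.        ,   0.        ,   1.        ]]), 'origin': array([ 0.13003115, -0.49433395,  0.84421854]), 'rotation': array([ 0.63523475, -0.20314839, -0.6296883 ])}
top {'K': array([[443.56547932,   0.        , 323.5381517 ],
       [  0.        , 443.56547932, 232.69425531],
       [  0.        ,   0.        ,   1.        ]]), 'origin': array([ 0.44686879, -0.00246252,  0.89738548]), 'rotation': array([ 0.04364386, -0.07346281, -1.5611944 ])}
wrist {'K': array([[371.64829954,   0.        , 324.31739444],
       [  0.        , 371.64829954, 234.88223597],
       [  0.        ,   0.        ,   1.        ]]), 'T_tool_cam': array([[-6.86031662e-04,  9.48662671e-01,  3.16288897e-01,
         8.15119216e-02],
       [ 9.99999763e-01,  6.68690782e-04,  1.63361778e-04,
        -7.90544047e-04],
       [-5.65242499e-05,  3.16288935e-01, -9.48662905e-01,
        -1.42359488e-01],
       [ 0.00000000e+00,  0.00000000e+00,  0.00000000e+00,
         1.00000000e+00]])}
```

View pics/top0.png

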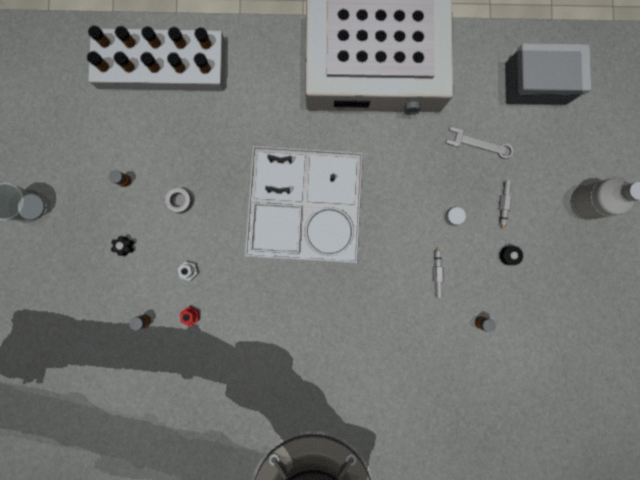

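View pics/side0.png

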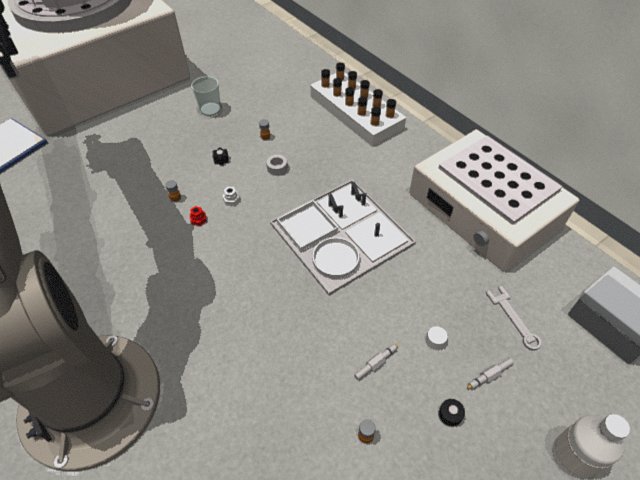

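View pics/wrist0.png

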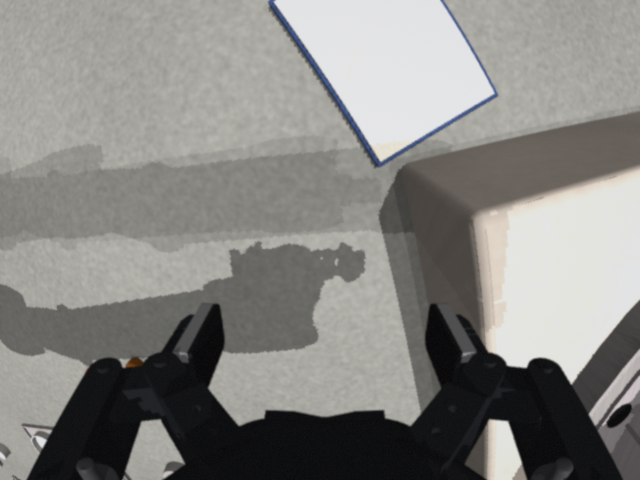

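Top view: collar (178,200), lobed knob (123,245), gland (187,270), red gland (189,316), nozzles (438,272) and (505,203), round cap (456,215), round knob (511,255). In the tray the cradle is upper left, the post upper right, the square tray lower left and the dish lower right.

```bash
cat > h.py <<'E'
from bench import r
import cv2,numpy as np
from scipy.spatial.transform import Rotation as R
def rays(n,px,obs=None):
    c=r.calibration(n);K=c["K"];px=np.atleast_2d(np.array(px,float))
    a=(px[:,0]-K[0,2])/K[0,0];b=(px[:,1]-K[1,2])/K[1,1]
    if n=="wrist":
        th=np.hypot(a,b);s=np.where(th>1e-9,np.sin(th)/np.maximum(th,1e-9),1)
        d=np.stack([a*s,-b*s,-np.cos(th)],1)
        o=obs or r.get_obs();T=np.eye(4);T[:3,:3]=R.from_rotvec(o["orientation"]).as_matrix();T[:3,3]=o["tcp_pos"]
        M=T@c["T_tool_cam"];return M[:3,3],d@M[:3,:3].T
    d=np.stack([a,-b,-np.ones_like(a)],1)
    return np.array(c["origin"]),R.from_rotvec(c["rotation"]).apply(d)
def plane(n,px,z,obs=None):
    o,d=rays(n,px,obs);t=(z-o[2])/d[:,2];return o+t[:,None]*d
def tri(n1,p1,n2,p2):
    o1,d1=rays(n1,p1);o2,d2=rays(n2,p2);d1=d1[0];d2=d2[0]
    A=np.stack([d1,-d2],1);s=np.linalg.lstsq(A,o2-o1,rcond=None)[0]
    a=o1+s[0]*d1;b=o2+s[1]*d2;return (a+b)/2,np.linalg.norm(a-b)
def proj(n,P,obs=None):
    c=r.calibration(n);K=c["K"]
    if n=="wrist":
        o=obs or r.get_obs();T=np.eye(4);T[:3,:3]=R.from_rotvec(o["orientation"]).as_matrix();T[:3,3]=o["tcp_pos"]
        M=T@c["T_tool_cam"];p=(np.asarray(P)-M[:3,3])@M[:3,:3]
        v=np.stack([p[...,0],-p[...,1],-p[...,2]],-1);rr=np.hypot(v[...,0],v[...,1]);th=np.arctan2(rr,v[...,2])/rr
        return np.stack([K[0,0]*th*v[...,0]+K[0,2],K[1,1]*th*v[...,1]+K[1,2]],-1)
    p=R.from_rotvec(c["rotation"]).inv().apply(np.atleast_2d(P)-c["origin"])
    return np.stack([K[0,0]*p[:,0]/-p[:,2]+K[0,2],K[1,1]*-p[:,1]/-p[:,2]+K[1,2]],-1)
def go(P,yaw,obs=None,tcpz=None):
    """fractions of shift for TCP at P, pointing down with jaw (tool y) along world yaw(deg)"""
    o=obs or r.get_obs();M=R.from_rotvec(o["orientation"]);
    best=None
    for k in (0,180):
        y=np.deg2rad(yaw+k);Y=np.array([np.cos(y),np.sin(y),0]);Z=np.array([0,0,-1.]);X=np.cross(Y,Z)
        T=R.from_matrix(np.stack([X,Y,Z],1));w=(M.inv()*T).as_rotvec()
        if best is None or np.linalg.norm(w)<np.linalg.norm(best): best=w
    s=M.inv().apply(np.array(P)-o["tcp_pos"])
    print("turn",np.round(best/np.pi,4),"shift",np.round(s/.2,4),"rows>=",round(max(np.linalg.norm(s)/.05,np.degrees(np.linalg.norm(best))/8.59),1))
def tool():
    o=r.get_obs();M=R.from_rotvec(o["orientation"]).as_matrix();print("clock",round(o["clock"],2),"tcp",o["tcp_pos"].round(4),"yawY",round(np.degrees(np.arctan2(M[1,1],M[0,1])),1),"yawX",round(np.degrees(np.arctan2(M[1,0],M[0,0])),1),"z",M[:,2].round(3),"F",o["contact_force"].round(1),"w",round(o["grip_width"],4),"j",o["joints"].round(2))
E
python3 - <<'E'
from h import *
tool()
t=lambda px,z:plane("top",px,z)[0].round(4)
for nm,px,z in [("collar",(178,200),.024),("lobed",(123,245),.026),("gland",(187,270),.032),("red",(189,316),.03),("nozA",(438,272),.009),("nozB",(505,203),.009),("cap",(456,215),.026),("rk",(511,255),.026),("trayTL",(252,148),.01),("trayTR",(361,153),.01),("trayBL",(247,256),.01),("trayBR",(357,263),.01)]:
    p=t(px,z);print(nm,p,np.hypot(*p[:2]).round(3),"side px",proj("side",p)[0].round(0))
E
```

```text
clock 0.15 tcp [0.1824 0.6494 0.2306] yawY 74.3 yawX 164.3 z [-0.    -0.001 -1.   ] F [0.9 0.2 0. ] w 0.0852 j [-1.41  0.48  0.02  1.56 -0.01  1.11 -0.08]
collar [0.5742 0.2689 0.024 ] 0.634 side px [277. 161.]
lobed [0.4844 0.372  0.026 ] 0.611 side px [221. 153.]
gland [0.4368 0.2447 0.032 ] 0.501 side px [231. 191.]
red [0.3487 0.2388 0.03  ] 0.423 side px [198. 211.]
nozA [ 0.4365 -0.2493  0.009 ] 0.503 side px [377. 359.]
nozB [ 0.5775 -0.3879  0.009 ] 0.696 side px [491. 372.]
cap [ 0.5499 -0.2818  0.026 ] 0.618 side px [437. 333.]
rk [ 0.4714 -0.3902  0.026 ] 0.612 side px [451. 406.]
trayTL [0.6843 0.1275 0.01  ] 0.696 side px [350. 179.]
trayTR [ 0.6768 -0.0941  0.01  ] 0.683 side px [414. 240.]
trayBL [0.4653 0.133  0.01  ] 0.484 side px [271. 221.]
trayBR [ 0.4532 -0.0865  0.01  ] 0.461 side px [329. 292.]
```

```bash
python3 - <<'E'
import cv2
a=cv2.imread("pics/top0.png");
cv2.imwrite("pics/t_l.png",cv2.resize(a[140:350,85:285],None,fx=2.85,fy=2.85,interpolation=cv2.INTER_CUBIC))
cv2.imwrite("pics/t_r.png",cv2.resize(a[140:350,400:560],None,fx=2.85,fy=2.85,interpolation=cv2.INTER_CUBIC))
cv2.imwrite("pics/t_t.png",cv2.resize(a[135:275,235:375],None,fx=4.2,fy=4.2,interpolation=cv2.INTER_CUBIC))
E
```

```text
(no output)
```

View pics/t_l.png

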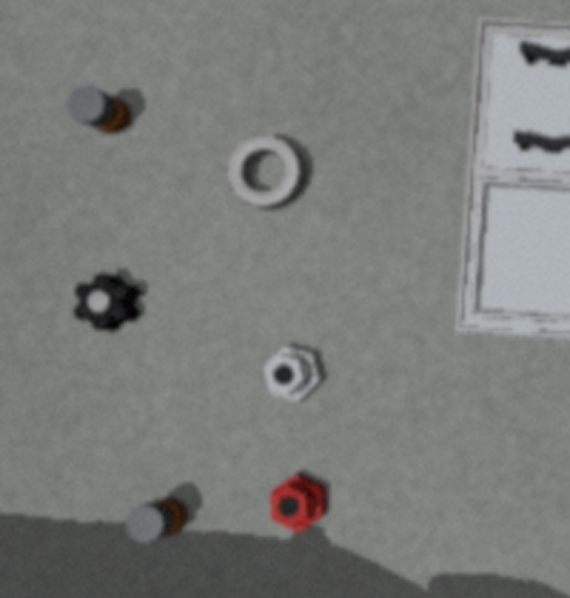

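View pics/t_t.png

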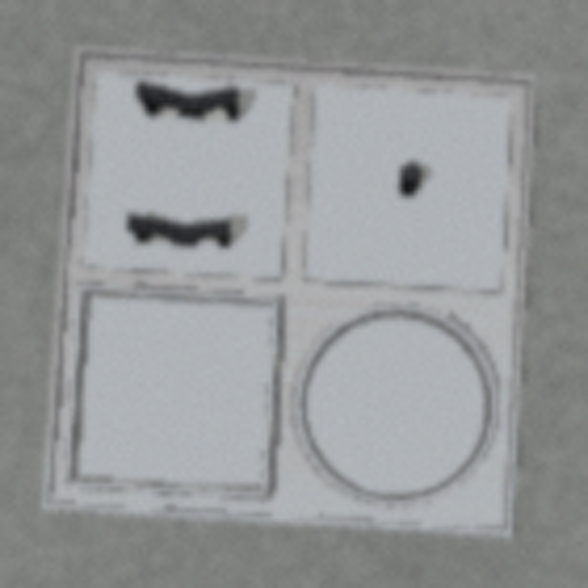

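View pics/t_r.png

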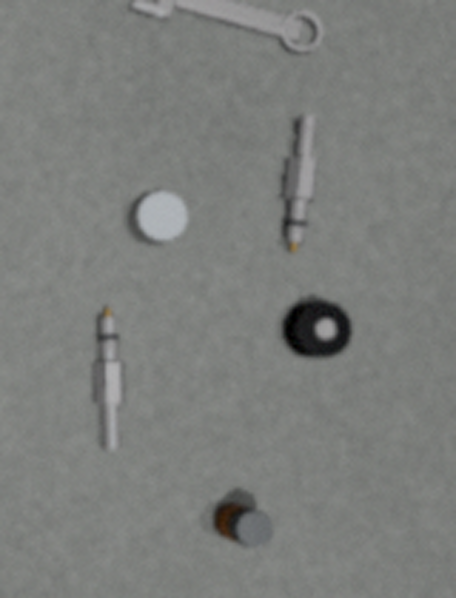

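Looks clear: nozzle A (438,272) is the nearer to the base (0.50 m against 0.70 m). Now over to the collar for a close view with the wrist camera.

```bash
python3 - <<'E'
from h import *
go([0.50,0.29,0.20],0)
E
```

```text
turn [-4.000e-04  3.000e-04  4.128e-01] shift [-2.0147 -1.3005  0.1548] rows>= 9.6
```

```bash
python3 -m jog '[0,0,0.2,-1,-0.65,0.08,1,0,0,0.2,-1,-0.65,0.08,1,0,0,0.2,-1,-0.65,0.08,1,0,0,0.2,-1,-0.65,0.08,1,0,0,0.2,-1,-0.65,0.08,1]'; python3 - <<'E'
from h import *
tool();go([0.50,0.29,0.20],0)
E
```

```text
clock: 0.65
tcp_pos: [0.3418, 0.4672, 0.2145]
orientation: [1.379, 2.822, -0.003]
contact_force: [1.4, 0.2, 0.6]
grip_width: 0.0853
clock 0.65 tcp [0.3418 0.4672 0.2145] yawY 37.9 yawX 127.9 z [ 0.    -0.002 -1.   ] F [1.4 0.2 0.6] w 0.0853 j [-1.21  0.34  0.21  1.82 -0.08  0.99 -0.31]
turn [-2.000e-04  8.000e-04  2.107e-01] shift [-1.1848  0.0797  0.0747] rows>= 4.8
```

```bash
python3 -m jog '[0,0,0.21,-1,0.08,0.075,1,0,0,0.21,-1,0.08,0.075,1,0,0,0.21,-1,0.08,0.075,1,0,0,0.21,-1,0.08,0.075,1,0,0,0.21,-1,0.08,0.075,1,0,0,0.21,-1,0.08,0.075,1]'; python3 - <<'E'
from h import *
tool()
cv2.imwrite("pics/w1.png",r.grab_frame("wrist")[:,:,::-1])
E
```

```text
clock: 1.25
tcp_pos: [0.4785, 0.3171, 0.1996]
orientation: [2.222, 2.217, -0.004]
contact_force: [-0.9, 0.8, -0.0]
grip_width: 0.0854
clock 1.25 tcp [0.4785 0.3171 0.1996] yawY -0.1 yawX 89.9 z [ 0.    -0.003 -1.   ] F [-0.9  0.8 -0. ] w 0.0854 j [-1.02  0.36  0.41  1.86 -0.17  0.96 -0.54]
```

View pics/w1.png

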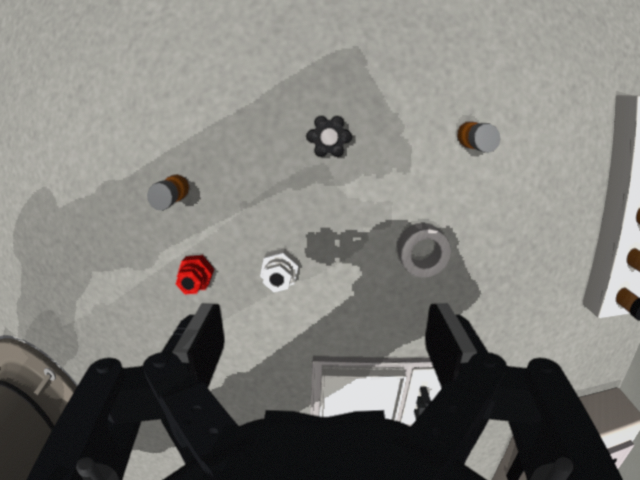

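Collar at (425,250), gland (280,270), lobed knob (329,136), red gland (195,275). Zooming in to measure.

```bash
python3 - <<'E'
from h import *
a=cv2.imread("pics/w1.png")
f=lambda x,y,n:cv2.resize(a[y-40:y+40,x-40:x+40],(400,400),interpolation=cv2.INTER_CUBIC)
cv2.imwrite("pics/w1z.png",cv2.resize(np.hstack([f(329,136,0),f(280,270,0)]),(800,400)))
o=r.get_obs()
g=cv2.cvtColor(a,cv2.COLOR_BGR2GRAY)
def blob(m,x,y,rad):
    mm=np.zeros_like(m);cv2.circle(mm,(x,y),rad,255,-1);m=cv2.morphologyEx(m&mm,cv2.MORPH_OPEN,np.ones((2,2),np.uint8))
    cs,_=cv2.findContours(m,cv2.RETR_EXTERNAL,cv2.CHAIN_APPROX_NONE);return max(cs,key=cv2.contourArea)
k=blob(((g<60)*255).astype(np.uint8),329,136,32)
gl=blob(((g>150)*255).astype(np.uint8),280,270,30)
for nm,c,z in (("knob",k,.013),("gland",gl,.014)):
    P=plane("wrist",c[:,0,:],z,o)[:,:2];(cx,cy),(w,h),an=cv2.minAreaRect((P*1000).astype(np.float32))
    ce,rad=cv2.minEnclosingCircle((P*1000).astype(np.float32))
    print(nm,"rect",round(cx,1),round(cy,1),round(w,1),round(h,1),round(an,1),"circ",np.round(ce,1),round(rad,1))
for nm,px,z in (("disc",(329,136.5),.028),("glandhole",(277.5,279),.032),("collar",(425,250),.012)):
    print(nm,plane("wrist",px,z,o).round(4))
E
```

```text
knob rect 481.9 379.4 39.5 34.7 0.3 circ [481.9 379.6] 19.9
gland rect 434.3 251.6 62.3 57.4 89.3 circ [434.2 251.7] 32.2
disc [[0.4804 0.3813 0.028 ]]
glandhole [[0.4335 0.2526 0.032 ]]
collar [[0.5748 0.2738 0.012 ]]
```

View pics/w1z.png

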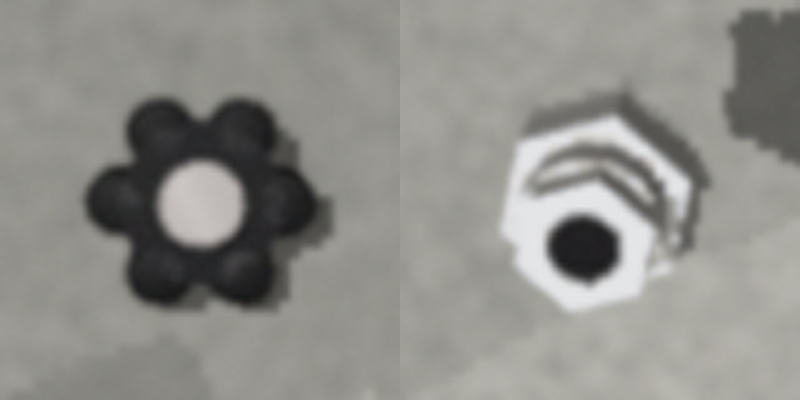

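```bash
python3 - <<'E'
from h import *
o=r.get_obs();im=r.grab_frame("wrist")[:,:,::-1].copy();o2=r.get_obs();print((o2["tcp_pos"]-o["tcp_pos"])*1000,o["tcp_pos"])
cv2.imwrite("pics/w2.png",im);np.save("o2.npy",np.r_[o["tcp_pos"],o["orientation"]])
a=im;g=cv2.cvtColor(a,cv2.COLOR_BGR2GRAY)
for nm,P,z in (("collar",(.574,.269),.024),("knob",(.481,.372),.028),("gland",(.4368,.2447),.032)):
    print(nm,proj("wrist",np.array([*P,z]),o))
f=lambda x,y:cv2.resize(a[y-40:y+40,x-40:x+40],(400,400),interpolation=cv2.INTER_CUBIC)
cv2.imwrite("pics/w2z.png",np.hstack([f(425,260),f(280,280)]))
E
```

```text
[-0.68660397  1.1325307   0.02389609] [0.47721258 0.31903412 0.19959219]
collar [426.8542259  259.24606138]
knob [329.62644504 147.41886967]
gland [281.44711388 286.68829971]
```

View pics/w2z.png

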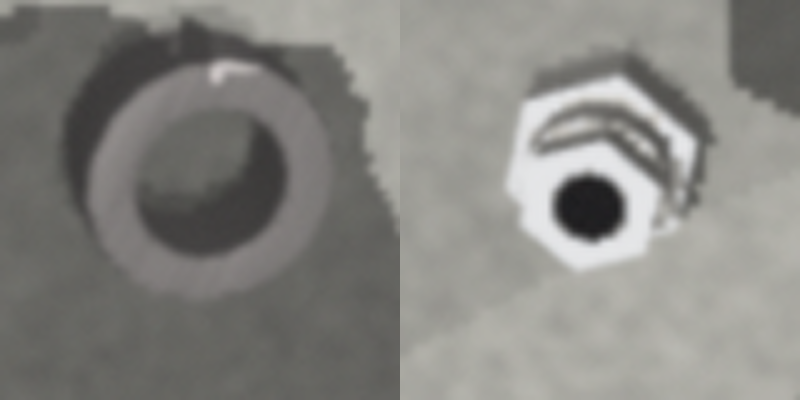

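View pics/w2.png

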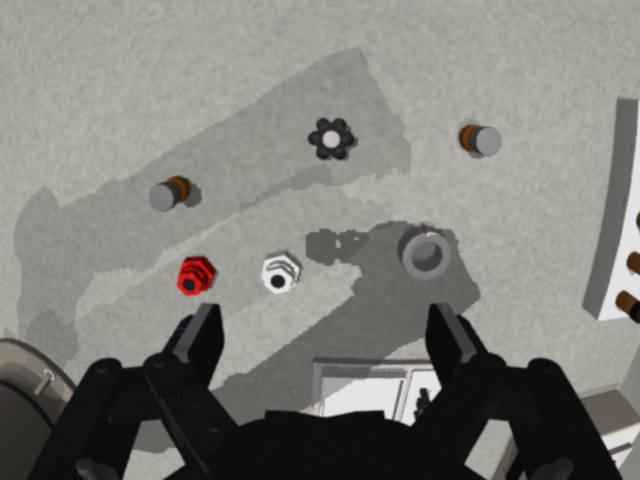

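```bash
python3 - <<'E'
from h import *
s=np.load("o2.npy");o={"tcp_pos":s[:3],"orientation":s[3:]}
for nm,tp,wp,z in (("collar",(178,200.3),(427,256),.024),("knob",(119.4,245.6),(331,138.8),.028),("gland",(184.3,271.2),(277.8,281),.032)):
    print(nm,plane("top",tp,z)[0].round(4),plane("wrist",wp,z,o)[0].round(4),"side",proj("side",plane("top",tp,z)[0]).round(1))
a=cv2.imread("pics/side0.png")
f=lambda x,y:cv2.resize(a[y-25:y+25,x-25:x+25],(260,260),interpolation=cv2.INTER_CUBIC)
cv2.imwrite("pics/s0z.png",np.hstack([f(277,162),f(221,155),f(231,193)]))
tool();go([.574,.271,.10],0)
E
```

```text
collar [0.5736 0.2689 0.024 ] [0.5738 0.2723 0.024 ] side [[276.4 161.2]]
knob [0.483 0.378 0.028] [0.4821 0.3793 0.028 ] side [[219.4 151.2]]
gland [0.4345 0.2499 0.032 ] [0.4336 0.2506 0.032 ] side [[229.4 189.7]]
clock 1.35 tcp [0.4765 0.3202 0.1996] yawY 0.3 yawX 90.3 z [-0.001 -0.002 -1.   ] F [-0.6 -0.2  0.1] w 0.0852 j [-1.02  0.36  0.41  1.86 -0.17  0.96 -0.53]
turn [-0.0002  0.0007  0.0017] shift [-0.2474  0.4864  0.4983] rows>= 3.0
```

View pics/s0z.png

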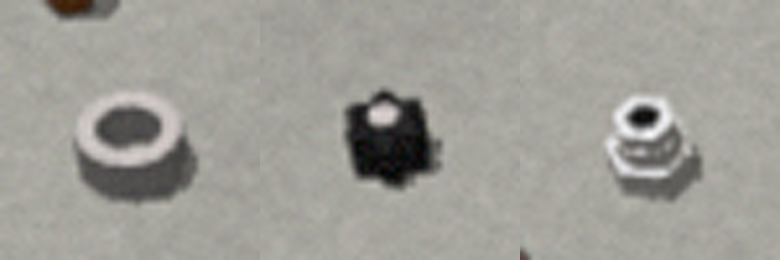

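All views agree within ~3 mm: collar (0.574,0.271), knob (0.4825,0.379), gland (0.434,0.2505). Collar first.

```bash
python3 -m jog '[0,0,0.002,-0.247,0.486,0.4,1,0,0,0.002,-0.247,0.486,0.4,1,0,0,0.002,-0.247,0.486,0.4,1,0,0,0.002,-0.247,0.486,0.4,1,0,0,0.002,-0.247,0.486,0.7,1,0,0,0.002,-0.247,0.486,0.7,1,0,0,0.002,-0.247,0.486,0.7,1]'; python3 - <<'E'
from h import *
tool();go([.574,.271,.004],0)
o=r.get_obs();cv2.imwrite("pics/w3.png",r.grab_frame("wrist")[:,:,::-1])
print(proj("wrist",np.array([.574,.271,.024]),o))
E
```

```text
clock: 2.05
tcp_pos: [0.5711, 0.2722, 0.0582]
orientation: [-2.218, -2.223, 0.01]
contact_force: [-0.6, 0.0, 0.1]
grip_width: 0.0854
clock 2.05 tcp [0.5711 0.2722 0.0582] yawY 0.1 yawX 90.2 z [-0.005 -0.004 -1.   ] F [-0.6  0.   0.1] w 0.0854 j [-0.8   0.64  0.35  1.8  -0.3   0.76 -0.29]
turn [-0.0017  0.0011  0.0008] shift [-0.0052  0.0159  0.2708] rows>= 1.1
[330.96357621 276.47021478]
```

View pics/w3.png

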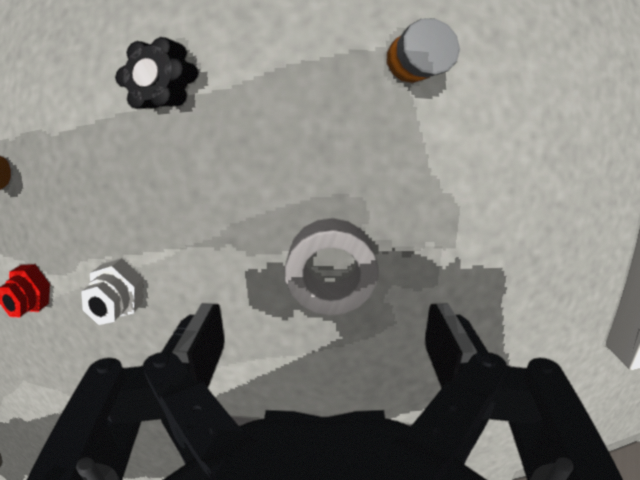

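Collar centred at (332,274), as predicted (331,276). Descend and grip.

```bash
python3 -m jog '[0,0,0,-0.005,0.016,0.27,1,0,0,0,-0.005,0.016,0.27,1,0,0,0,-0.005,0.016,0.27,1,0,0,0,-0.005,0.016,0.27,1,0,0,0,-0.005,0.016,0.27,0.3,0,0,0,-0.005,0.016,0.27,0.3,0,0,0,-0.005,0.016,0.27,0.3,0,0,0,-0.005,0.016,0.27,0.3,0,0,0,-0.005,0.016,0.27,0.3,0,0,0,-0.005,0.016,0.27,0.3,0,0,0,-0.005,0.016,0.27,0.3]' 40; python3 - <<'E'
from h import *
tool()
E
```

```text
clock: 3.2
tcp_pos: [0.5765, 0.2717, 0.0076]
orientation: [-2.22, -2.223, 0.002]
contact_force: [-1.4, -0.8, 8.3]
grip_width: 0.0478
clock 3.2 tcp [0.5765 0.2717 0.0076] yawY 0.1 yawX 90.1 z [-0.001 -0.001 -1.   ] F [-1.4 -0.8  8.3] w 0.0478 j [-0.77  0.71  0.32  1.81 -0.33  0.68 -0.26]
```

```bash
python3 -m jog '[0,0,0,0,0,-0.1,0.3,0,0,0,0,0,-0.3,0.3,0,0,0,0,0,-0.35,0.3,0,0,0,0,0,-0.4,0.3,0,0,0,0,0,-0.4,0.3]'; python3 - <<'E'
from h import *
tool()
o=r.get_obs();cv2.imwrite("pics/w4.png",r.grab_frame("wrist")[:,:,::-1])
E
```

```text
clock: 3.7
tcp_pos: [0.5768, 0.272, 0.0884]
orientation: [2.219, 2.223, -0.0]
contact_force: [0.7, -0.8, -1.5]
grip_width: 0.0477
clock 3.7 tcp [0.5768 0.272  0.0884] yawY 0.1 yawX 90.1 z [-0. -0. -1.] F [ 0.7 -0.8 -1.5] w 0.0477 j [-0.8   0.6   0.37  1.78 -0.28  0.81 -0.29]
```

View pics/w4.png

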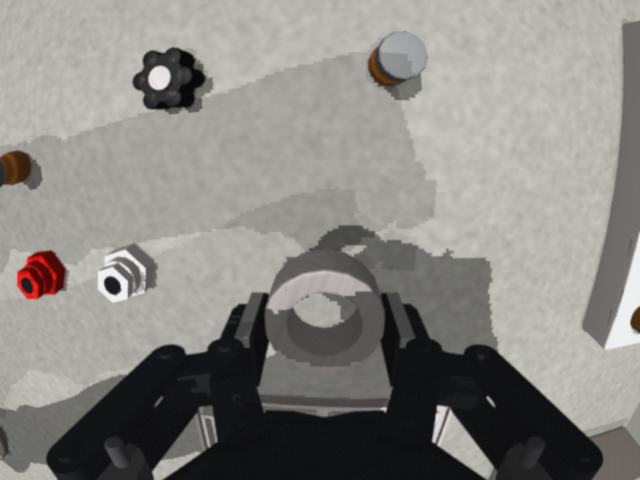

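Collar is held. Now locate the post precisely: measure the collar in the hand and the post top from both fixed views.

```bash
python3 - <<'E'
from h import *
o=r.get_obs();tool()
for z in (.105,.081):
  th=np.linspace(0,2*np.pi,60)
  P=np.stack([o["tcp_pos"][0]+.025*np.cos(th),o["tcp_pos"][1]+.025*np.sin(th),0*th+z],1);q=proj("wrist",P,o);print(z,q.min(0).round(1),q.max(0).round(1))
  print(proj("wrist",np.array([*o["tcp_pos"][:2],z]),o).round(1))
a=cv2.imread("pics/w4.png");cv2.imwrite("pics/w4z.png",cv2.resize(a[230:390,230:420],None,fx=4,fy=3.7,interpolation=cv2.INTER_CUBIC))
b=cv2.imread("pics/side0.png");cv2.imwrite("pics/s0t.png",cv2.resize(b[175:295,265:420],None,fx=5,fy=5,interpolation=cv2.INTER_CUBIC))
E
```

```text
clock 3.75 tcp [0.5762 0.2718 0.0873] yawY 0.1 yawX 90.1 z [-0.002 -0.001 -1.   ] F [ 0.5 -0.5 -2. ] w 0.0478 j [-0.8   0.6   0.37  1.78 -0.29  0.81 -0.29]
0.105 [262.4 271.5] [388.  376.5]
[325.2 328.8]
0.081 [270.3 248.5] [380.1 344.8]
[325.2 300. ]
```

View pics/w4z.png

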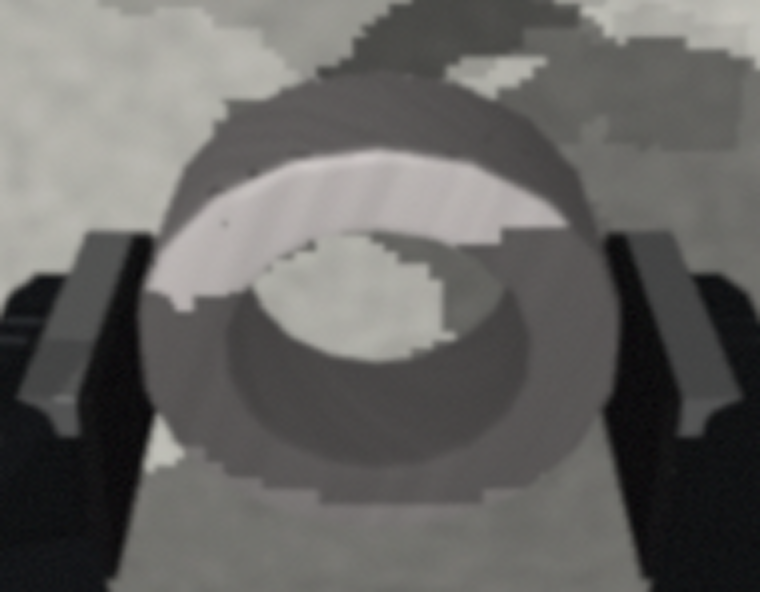

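View pics/s0t.png

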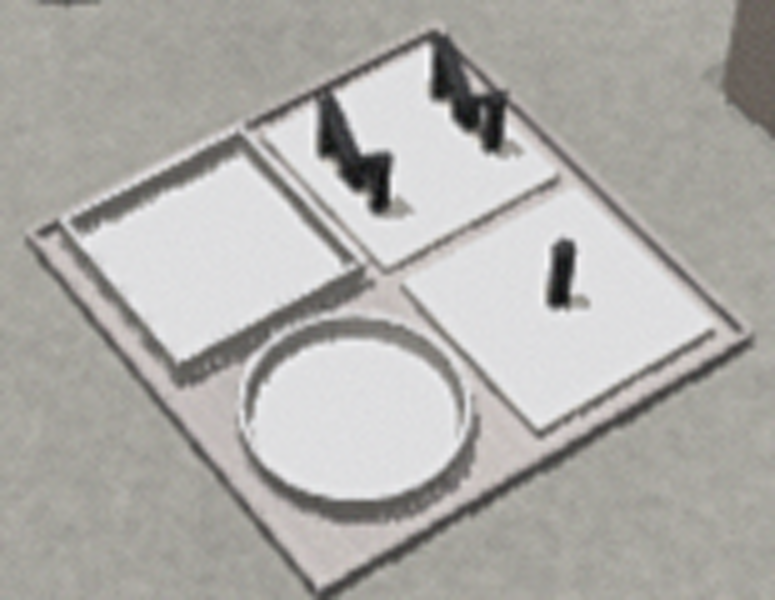

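```bash
python3 - <<'E'
from h import *
f=lambda p:np.array(p)/4.2+[235,135]; g=lambda p:np.array(p)/5+[265,175]
print("post base side",plane("side",g((560,300)),.012).round(4),"top side",plane("side",g((563,245)),.050).round(4))
print("post top  tri",tri("top",f((414,170)),"side",g((563,245))), "plane",plane("top",f((414,170)),.050).round(4), "base", plane("top",f((407,190)),.012).round(4))
# tray rim outer corners
T=[(79,50),(531,76),(511,535),(43,508)];S=[(435,27),(752,337),(320,597),(28,235)]
A=plane("top",[f(p) for p in T],.010);B=plane("side",[g(p) for p in S],.010)
for n,Q in(("top",A),("side",B)):
    c=Q.mean(0);e=(Q[0]-Q[3]+Q[1]-Q[2]);print(n,Q.round(4).tolist(),"c",c.round(4),"yaw",np.degrees(np.arctan2(e[1],e[0])).round(2),"len",[np.linalg.norm(Q[i]-Q[i-1]).round(4) for i in range(4)])
    yw=np.arctan2(e[1],e[0]);M=np.array([[np.cos(yw),-np.sin(yw)],[np.sin(yw),np.cos(yw)]])
    for nm,d in(("cradle",(.053,.053)),("post",(.053,-.053)),("sq",(-.053,.053)),("dish",(-.053,-.053))): print(nm,(c[:2]+M@np.array(d)).round(4))
print("dish ctr top",plane("top",f((397,404)),.022).round(4)," side",plane("side",g((354,409)),.022).round(4))
E
```

```text
post base side [[ 0.6213 -0.0378  0.012 ]] top side [[ 0.619  -0.0376  0.05  ]]
post top  tri (array([ 0.6213685 , -0.03648933,  0.04736661]), np.float64(0.0017060861608475704)) plane [[ 0.6216 -0.0369  0.05  ]] base [[ 0.6196 -0.0351  0.012 ]]
top [[0.6866, 0.1239, 0.01], [0.6767, -0.095, 0.01], [0.4544, -0.0858, 0.01], [0.4654, 0.1365, 0.01]] c [0.5708 0.0199 0.01  ] yaw -2.82 len [np.float64(0.2216), np.float64(0.2191), np.float64(0.2224), np.float64(0.2226)]
cradle [0.6263 0.0702]
post [ 0.6211 -0.0356]
sq [0.5204 0.0755]
dish [ 0.5152 -0.0304]
side [[0.6837, 0.1207, 0.01], [0.673, -0.1008, 0.01], [0.451, -0.0908, 0.01], [0.4637, 0.1318, 0.01]] c [0.5678 0.0152 0.01  ] yaw -2.74 len [np.float64(0.2203), np.float64(0.2218), np.float64(0.2222), np.float64(0.223)]
cradle [0.6233 0.0656]
post [ 0.6182 -0.0403]
sq [0.5174 0.0707]
dish [ 0.5124 -0.0352]
dish ctr top [[ 0.5155 -0.0307  0.022 ]]  side [[ 0.5121 -0.0347  0.022 ]]
```

Tray centre ≈ (0.5695,0.018), yaw −2.8°; post ≈ (0.620,−0.037) from both views. Carry the collar over.

```bash
python3 -m jog '[0,0,0,-0.2,0.03,-0.12,0.3,0,0,0,-0.45,0.06,-0.15,0.3,0,0,0,-0.7,0.1,-0.15,0.3,0,0,0,-0.95,0.15,-0.15,0.3,0,0,0,-1,0.2,-0.15,0.3,0,0,0,-1,0.2,-0.15,0.3]'; python3 - <<'E'
from h import *
tool();go([.620,-.037,.115],-2.8)
E
```

```text
clock: 4.35
tcp_pos: [0.617, 0.0677, 0.1164]
orientation: [2.226, 2.216, -0.006]
contact_force: [-0.4, 0.6, -0.6]
grip_width: 0.0477
clock 4.35 tcp [0.617  0.0677 0.1164] yawY -0.2 yawX 89.8 z [-0.002 -0.003 -1.   ] F [-0.4  0.6 -0.6] w 0.0477 j [-0.51  0.54  0.4   1.81 -0.27  0.85  0.02]
turn [-0.0007  0.001   0.0142] shift [-0.5233  0.017   0.0084] rows>= 2.1
```

```bash
python3 -m jog '[0,0,0.014,-0.25,0.01,0,0.3,0,0,0.014,-0.45,0.015,0,0.3,0,0,0.014,-0.523,0.017,0,0.3,0,0,0.014,-0.523,0.017,0,0.3,0,0,0.014,-0.523,0.017,0,0.3,0,0,0.014,-0.523,0.017,0,0.3]'; python3 - <<'E'
from h import *
tool();go([.620,-.037,.03],-2.8)
o=r.get_obs();cv2.imwrite("pics/w5.png",r.grab_frame("wrist")[:,:,::-1])
cv2.imwrite("pics/s5.png",cv2.resize(r.grab_frame("side")[100:320,220:500,::-1],None,fx=2.5,fy=2.5))
print(proj("wrist",np.array([.62,-.037,.051]),o))
E
```

```text
clock: 4.95
tcp_pos: [0.6199, -0.0336, 0.116]
orientation: [-2.269, -2.171, 0.005]
contact_force: [0.3, 0.0, -1.2]
grip_width: 0.0475
clock 4.95 tcp [ 0.6199 -0.0336  0.116 ] yawY -2.5 yawX 87.5 z [-0.003 -0.001 -1.   ] F [ 0.3  0.  -1.2] w 0.0475 j [-0.35  0.55  0.42  1.81 -0.28  0.85  0.15]
turn [-0.001   0.0005  0.0015] shift [-0.0163  0.0025  0.4302] rows>= 1.7
[325.66676289 258.16914489]
```

View pics/w5.png

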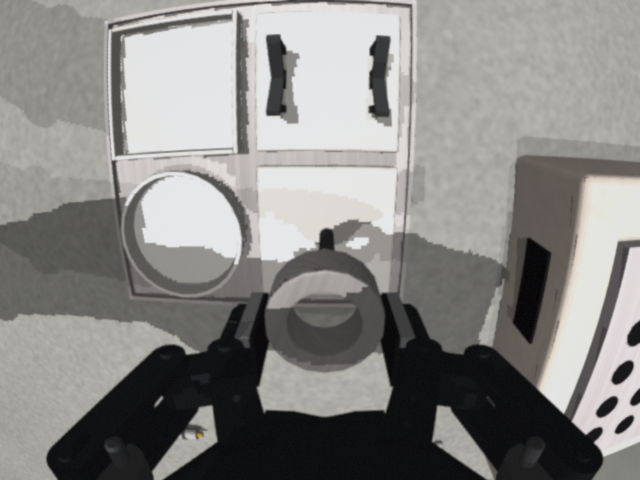

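View pics/s5.png

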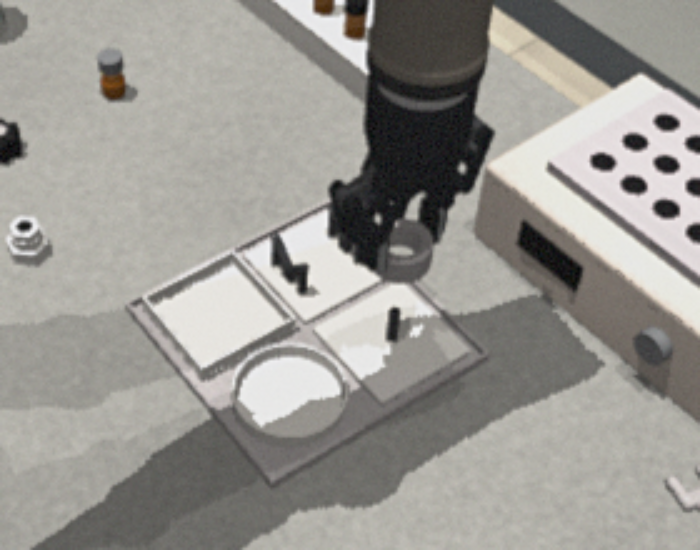

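```bash
python3 - <<'E'
from h import *
o=r.get_obs()
print("post base w",proj("wrist",np.array([[.62,-.037,.012],[.62,-.032,.012]]),o))
g=lambda p:np.array(p)/2.5+[220,100]
# collar in side view: bottom centre approx, top centre
t=o["tcp_pos"]
for dz in (-.016,-.008,.008,.016): print(dz,(proj("side",[t[0],t[1],t[2]+dz])[0]-[220,100])*2.5)
E
```

```text
post base w [[325.44990282 235.90232368]
 [325.13031734 229.10842894]]
-0.016 [397.53476461 266.21539303]
-0.008 [398.39745275 259.43412879]
0.008 [400.15654477 245.60657376]
0.016 [401.05339076 238.55680772]
```

```bash
python3 - <<'E'
from h import *
o=r.get_obs();print(o["tcp_pos"])
g=lambda p:np.array(p)/2.5+[220,100]
print(plane("side",g((408,240)),.124),plane("side",g((408,266)),.100))
a=cv2.imread("pics/w5.png");cv2.imwrite("pics/w5z.png",cv2.resize(a[220:390,230:420],None,fx=4,fy=3.5,interpolation=cv2.INTER_CUBIC))
b=cv2.imread("pics/s5.png");cv2.imwrite("pics/s5z.png",cv2.resize(b[180:360,300:500],None,fx=3,fy=3,interpolation=cv2.INTER_CUBIC))
E
```

```text
[ 0.62001766 -0.03436604  0.11634452]
[[ 0.62901954 -0.03344287  0.124     ]] [[ 0.62694446 -0.03905756  0.1       ]]
```

View pics/s5z.png

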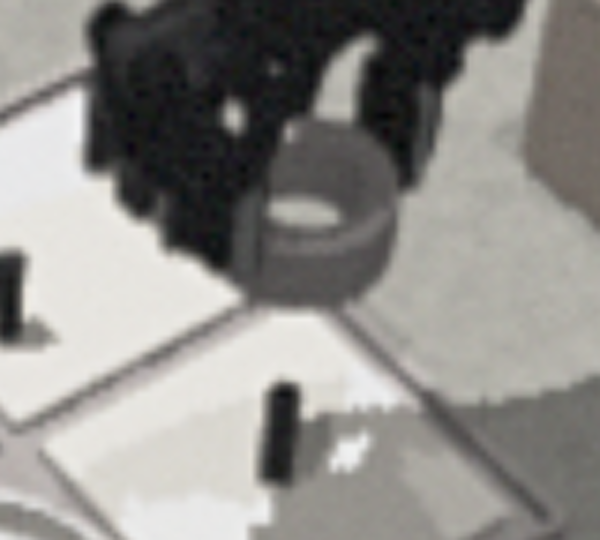

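Collar hole sits a few mm to tool −x of the TCP, so the present position lines up with the post (±10 mm free). Descend.

```bash
python3 -m jog '[0,0,0.001,-0.005,0,0.15,0.3,0,0,0.001,-0.005,0,0.3,0.3,0,0,0.001,-0.005,0,0.42,0.3,0,0,0.001,-0.005,0,0.42,0.3,0,0,0.001,-0.005,0,0.42,0.3,0,0,0.001,-0.005,0,0.42,0.3]'; python3 - <<'E'
from h import *
tool()
cv2.imwrite("pics/s6.png",cv2.resize(r.grab_frame("side")[180:280,320:440,::-1],None,fx=5,fy=5))
E
```

```text
clock: 5.65
tcp_pos: [0.621, -0.0353, 0.0339]
orientation: [2.273, 2.167, -0.003]
contact_force: [1.3, 0.5, -0.8]
grip_width: 0.0479
clock 5.65 tcp [ 0.621  -0.0353  0.0339] yawY -2.7 yawX 87.3 z [-0.    -0.002 -1.   ] F [ 1.3  0.5 -0.8] w 0.0479 j [-0.31  0.66  0.36  1.84 -0.34  0.7   0.2 ]
```

View pics/s6.png

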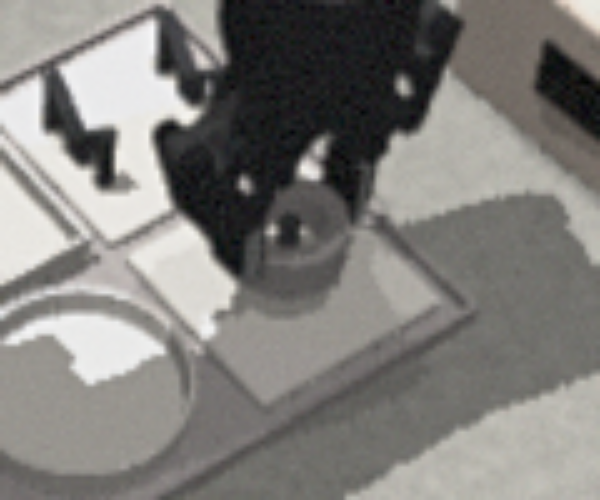

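Post tip is inside the hole (dark spot at ~(290,230)). Lower to contact.

```bash
python3 -m jog '[0,0,0,0,0,0.04,0.3,0,0,0,0,0,0.05,0.3,0,0,0,0,0,0.06,0.3,0,0,0,0,0,0.07,0.3,0,0,0,0,0,0.07,0.3]'; 
```

```text
clock: 6.2
tcp_pos: [0.621, -0.0354, 0.0198]
orientation: [2.273, 2.167, -0.002]
contact_force: [0.1, 0.2, -0.1]
grip_width: 0.0477
```

```bash
python3 -m jog '[0,0,0,0,0,0.007,0.3,0,0,0,0,0,0.007,0.3]'; python3 -m jog '[0,0,0,0,0,0,0.72,0,0,0,0,0,0,0.72,0,0,0,0,0,0,0.72,0,0,0,0,0,0,0.72]';python3 -m jog '[0,0,0,0,0,-0.15,0.72,0,0,0,0,0,-0.4,0.72,0,0,0,0,0,-0.5,0.72,0,0,0,0,0,-0.5,0.72,0,0,0,0,0,-0.5,0.72]'; python3 - <<'E'
from h import *
tool()
cv2.imwrite("pics/w7.png",r.grab_frame("wrist")[:,:,::-1])
cv2.imwrite("pics/s7.png",cv2.resize(r.grab_frame("side")[180:280,320:440,::-1],None,fx=5,fy=5))
E
```

```text
clock: 6.4
tcp_pos: [0.6211, -0.0355, 0.0196]
orientation: [2.274, 2.167, -0.002]
contact_force: [-2.8, -0.0, 10.0]
grip_width: 0.0476
clock: 6.8
tcp_pos: [0.621, -0.0355, 0.0194]
orientation: [2.274, 2.167, -0.002]
contact_force: [0.1, -0.9, -0.7]
grip_width: 0.0615
clock: 7.3
tcp_pos: [0.621, -0.0351, 0.1193]
orientation: [2.273, 2.167, -0.001]
contact_force: [-0.6, 0.8, 0.3]
grip_width: 0.0615
clock 7.3 tcp [ 0.621  -0.0351  0.1193] yawY -2.7 yawX 87.3 z [-0.    -0.001 -1.   ] F [-0.6  0.8  0.3] w 0.0615 j [-0.35  0.54  0.42  1.81 -0.28  0.85  0.15]
```

View pics/s7.png

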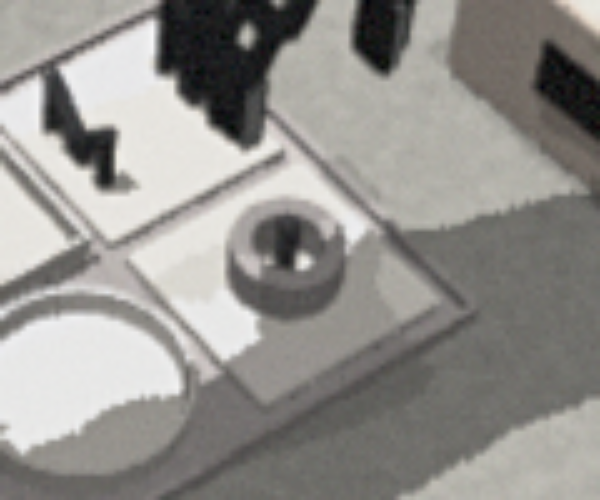

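View pics/w7.png

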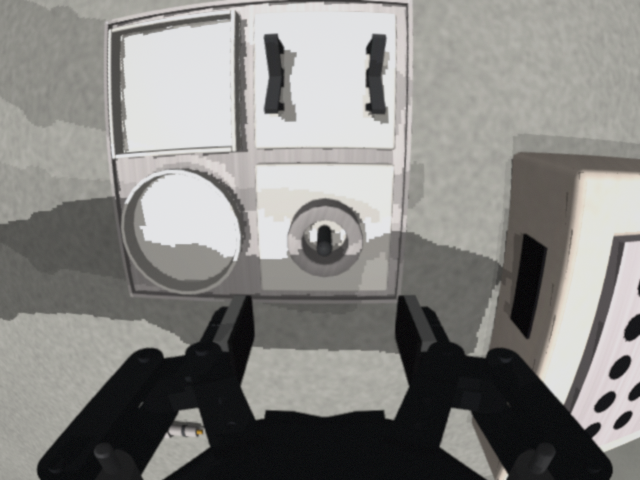

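Collar is flat on the base with the post through it. Next the nozzle.

```bash
python3 - <<'E'
from h import *
f=lambda p:np.array(p)/2.85+[400,140]
A=plane("top",[f((107,315)),f((111.5,447)),f((109,381))],.012);print(A.round(4),np.linalg.norm(A[0]-A[1]))
d=A[0]-A[1];ya=np.degrees(np.arctan2(d[1],d[0]));print("axis yaw",ya,"mid",(A[0]+A[1])/2)
go([.437,-.25,.15],ya+90); go([.437,-.25,.15],-2.7)
E
```

```text
[[ 0.4795 -0.248   0.012 ]
 [ 0.3873 -0.2502  0.012 ]
 [ 0.4332 -0.2489  0.012 ]] 0.09218313994370768
axis yaw 1.3216197269436991 mid [ 0.43338318 -0.24910947  0.012     ]
turn [-4.000e-04  1.100e-03  4.775e-01] shift [-1.1172 -0.8634 -0.156 ] rows>= 10.0
turn [-0.0009  0.0005 -0.0002] shift [-1.1172 -0.8634 -0.156 ] rows>= 5.7
```

```bash
python3 -m jog '[0,0,0.45,-1,-0.86,-0.15,1,0,0,0.45,-1,-0.86,-0.15,1,0,0,0.45,-1,-0.86,-0.15,1,0,0,0.45,-1,-0.86,-0.15,1,0,0,0.45,-1,-0.86,-0.15,1,0,0,0.45,-1,-0.86,-0.15,1,0,0,0.45,-1,-0.86,-0.15,1,0,0,0.45,-1,-0.86,-0.15,1,0,0,0.45,-1,-0.86,-0.15,1,0,0,0.45,-1,-0.86,-0.15,1,0,0,0.45,-1,-0.86,-0.15,1]'; python3 - <<'E'
from h import *
tool()
o=r.get_obs();im=r.grab_frame("wrist")[:,:,::-1];cv2.imwrite("pics/w8.png",im);np.save("o8.npy",np.r_[o["tcp_pos"],o["orientation"]])
print(proj("wrist",np.array([[.433,-.249,.012],[.48,-.248,.009]]),o))
E
```

```text
clock: 8.5
tcp_pos: [0.438, -0.2263, 0.1477]
orientation: [3.135, 0.171, -0.009]
contact_force: [-0.0, 0.7, 0.7]
grip_width: 0.0854
clock 8.5 tcp [ 0.438  -0.2263  0.1477] yawY -83.7 yawX 6.3 z [-0.006 -0.002 -1.   ] F [-0.   0.7  0.7] w 0.0854 j [-0.35  0.4   0.88  2.1  -0.41  0.83 -0.69]
[[351.40220834 228.56855561]
 [357.64030745 168.89389347]]
```

View pics/w8.png

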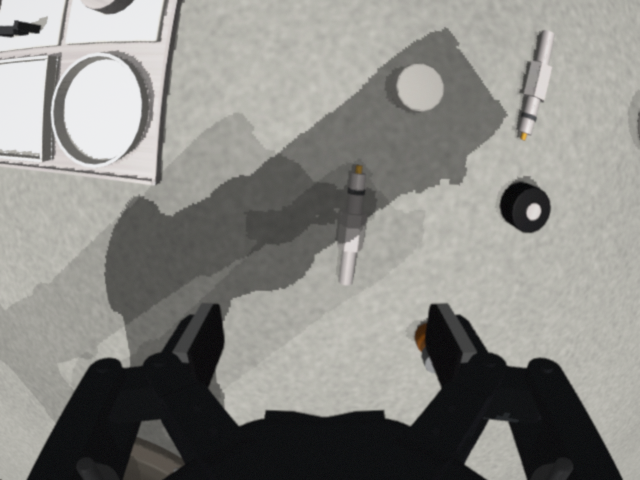

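```bash
python3 - <<'E'
from h import *
s=np.load("o8.npy");o={"tcp_pos":s[:3],"orientation":s[3:]}
a=cv2.imread("pics/w8.png");cv2.imwrite("pics/w8z.png",cv2.resize(a[155:300,300:420],None,fx=4.1,fy=4.1,interpolation=cv2.INTER_CUBIC))
P=plane("wrist",[(346.5,283),(357.5,175)],.012,o);print(P.round(4),np.linalg.norm(P[0]-P[1]),P.mean(0).round(4));d=P[1]-P[0];print(np.degrees(np.arctan2(d[1],d[0])))
tool()
E
```

```text
[[ 0.3855 -0.2513  0.012 ]
 [ 0.4758 -0.2482  0.012 ]] 0.09035306327510761 [ 0.4306 -0.2497  0.012 ]
1.993759427188734
clock 8.55 tcp [ 0.4381 -0.2264  0.1479] yawY -83.6 yawX 6.4 z [-0.005 -0.002 -1.   ] F [ 0.2 -0.2  0.5] w 0.0857 j [-0.35  0.4   0.88  2.1  -0.41  0.83 -0.69]
```

View pics/w8z.png

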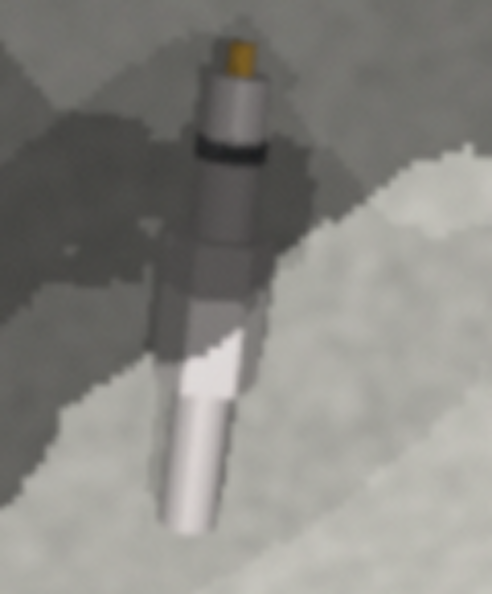

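```bash
python3 - <<'E'
from h import *
s=np.load("o8.npy");o={"tcp_pos":s[:3],"orientation":s[3:]}
print(plane("wrist",[(351.2,232.6)],.018,o).round(4))
go([.432,-.2495,.03],-88.2)
E
```

```text
[[ 0.4316 -0.2486  0.018 ]]
turn [0.0004 0.0017 0.0254] shift [-0.0401  0.111   0.5896] rows>= 2.4
```

```bash
python3 -m jog '[0,0,0.025,-0.04,0.111,0.25,0.8,0,0,0.025,-0.04,0.111,0.5,0.8,0,0,0.025,-0.04,0.111,0.59,0.8,0,0,0.025,-0.04,0.111,0.65,0.8,0,0,0.025,-0.04,0.111,0.68,0.8,0,0,0.025,-0.04,0.111,0.68,0.8,0,0,0.025,-0.04,0.111,0.68,0.8]' 40; python3 - <<'E'
from h import *
tool();go([.432,-.2495,.004],-88.2)
o=r.get_obs();cv2.imwrite("pics/w9.png",r.grab_frame("wrist")[:,:,::-1])
E
```

```text
clock: 9.25
tcp_pos: [0.4328, -0.2499, 0.013]
orientation: [3.139, 0.052, -0.005]
contact_force: [0.2, 0.4, 0.5]
grip_width: 0.0683
clock 9.25 tcp [ 0.4328 -0.2499  0.013 ] yawY -88.1 yawX 1.9 z [-0.003 -0.002 -1.   ] F [0.2 0.4 0.5] w 0.0683 j [-0.1   0.63  0.64  2.15 -0.69  0.57 -0.49]
turn [0.0007 0.0011 0.0006] shift [-0.0039 -0.002   0.0448] rows>= 0.2
```

View pics/w9.png

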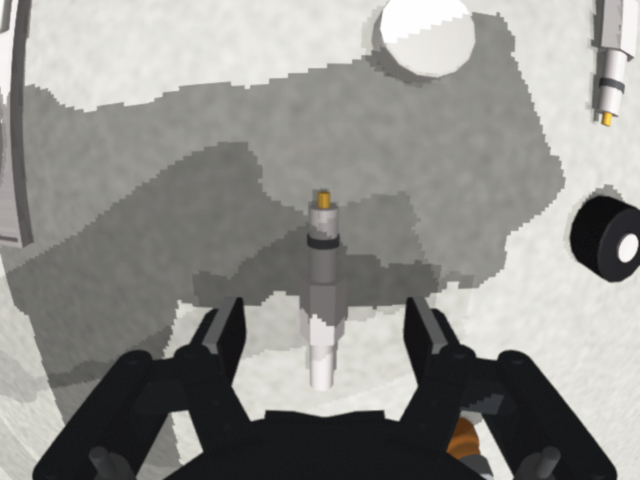

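Nozzle centred between pads, vertical in the image at column ~322. Descend and grip.

```bash
python3 -m jog '[0,0,0,-0.004,-0.002,0.045,0.8,0,0,0,-0.004,-0.002,0.045,0.8,0,0,0,-0.004,-0.002,0.045,0.05,0,0,0,-0.004,-0.002,0.045,0.05,0,0,0,-0.004,-0.002,0.045,0.05,0,0,0,-0.004,-0.002,0.045,0.05,0,0,0,-0.004,-0.002,0.045,0.05,0,0,0,-0.004,-0.002,0.045,0.05,0,0,0,-0.004,-0.002,0.045,0.05,0,0,0,-0.004,-0.002,0.045,0.05]' 40; python3 -m jog '[0,0,0,0,0,0,0.05,0,0,0,0,0,0,0.05,0,0,0,0,0,-0.1,0.05,0,0,0,0,0,-0.3,0.05,0,0,0,0,0,-0.5,0.05,0,0,0,0,0,-0.5,0.05,0,0,0,0,0,-0.5,0.05]';python3 - <<'E'
from h import *
tool()
o=r.get_obs();cv2.imwrite("pics/w10.png",r.grab_frame("wrist")[:,:,::-1])
cv2.imwrite("pics/s10.png",cv2.resize(r.grab_frame("side")[220:440,280:500,::-1],None,fx=2.7,fy=2.7))
E
```

```text
clock: 10.3
tcp_pos: [0.4321, -0.2495, 0.0043]
orientation: [3.139, 0.052, -0.004]
contact_force: [-1.7, 0.3, 5.3]
grip_width: 0.0187
clock: 11.0
tcp_pos: [0.433, -0.249, 0.1047]
orientation: [3.139, 0.053, -0.002]
contact_force: [-0.4, 0.1, -0.4]
grip_width: 0.0185
clock 11.0 tcp [ 0.433  -0.249   0.1047] yawY -88.1 yawX 1.9 z [-0.001 -0.002 -1.   ] F [-0.4  0.1 -0.4] w 0.0185 j [-0.25  0.48  0.83  2.12 -0.52  0.75 -0.62]
```

View pics/w10.png

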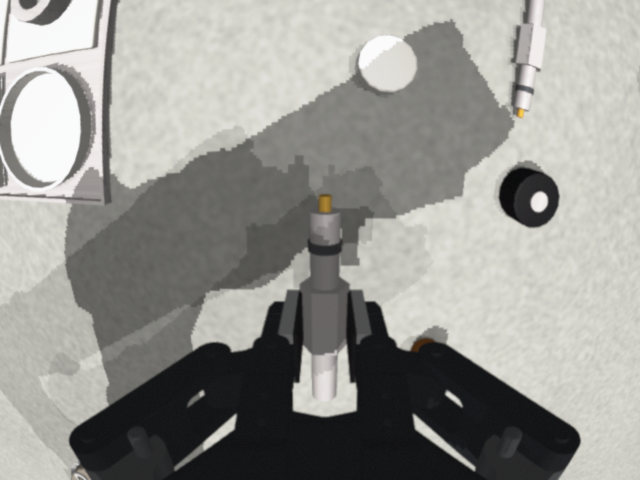

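View pics/s10.png

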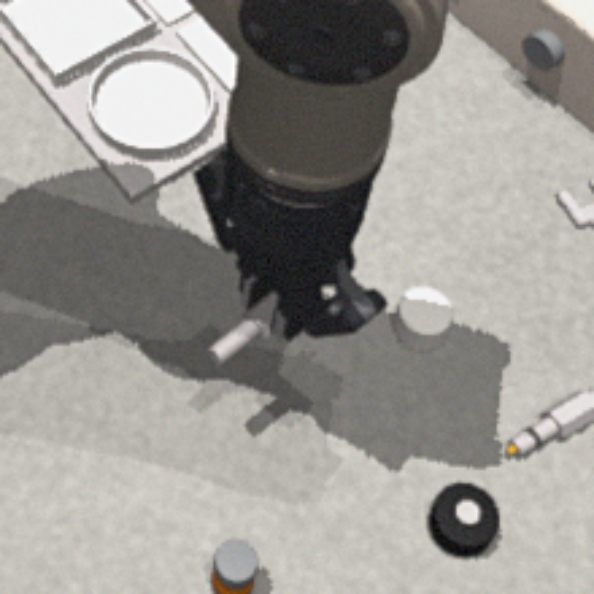

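Nozzle held level. Carry it towards the cradle.

```bash
python3 -m jog '[0,0,0.01,0.1,-0.2,-0.1,0.05,0,0,0.02,0.25,-0.4,-0.15,0.05,0,0,0.02,0.4,-0.6,-0.15,0.05,0,0,0.02,0.5,-0.8,-0.15,0.05,0,0,0.02,0.6,-1,-0.15,0.05,0,0,0.02,0.6,-1,-0.15,0.05]';python3 - <<'E'
from h import *
tool();go([.60,.068,.13],-92.8)
E
```

```text
clock: 11.7
tcp_pos: [0.5471, -0.0371, 0.1305]
orientation: [-3.141, 0.029, 0.01]
contact_force: [0.8, 0.2, -1.4]
grip_width: 0.0185
clock 11.7 tcp [ 0.5471 -0.0371  0.1305] yawY -91.1 yawX -1.1 z [-0.006  0.    -1.   ] F [ 0.8  0.2 -1.4] w 0.0185 j [-0.69  0.54  0.87  1.99 -0.53  0.87 -1.12]
turn [-0.      0.002   0.0096] shift [ 0.2545 -0.5304  0.0011] rows>= 2.4
```

```bash
python3 -m jog '[0,0,0.01,0.13,-0.25,0,0.05,0,0,0.01,0.255,-0.45,0,0.05,0,0,0.01,0.255,-0.53,0,0.05,0,0,0.01,0.255,-0.53,0,0.05,0,0,0.01,0.255,-0.53,0,0.05,0,0,0.01,0.255,-0.53,0,0.05]';python3 - <<'E'
from h import *
tool();o=r.get_obs();cv2.imwrite("pics/w11.png",r.grab_frame("wrist")[:,:,::-1]);np.save("o11.npy",np.r_[o["tcp_pos"],o["orientation"]])
cv2.imwrite("pics/s11.png",cv2.resize(r.grab_frame("side")[100:260,250:450,::-1],None,fx=3.7,fy=3.7))
u=np.radians(-2.8);e=np.array([np.cos(u),np.sin(u),0])
print(proj("wrist",np.array([.625,.068,.026])+np.outer([-.031,.031],e),o))
E
```

```text
clock: 12.3
tcp_pos: [0.5992, 0.0658, 0.1295]
orientation: [3.139, -0.083, -0.012]
contact_force: [0.2, -1.1, -0.8]
grip_width: 0.0185
clock 12.3 tcp [0.5992 0.0658 0.1295] yawY -93.0 yawX -3.0 z [-0.008 -0.001 -1.   ] F [ 0.2 -1.1 -0.8] w 0.0185 j [-0.81  0.62  0.85  1.86 -0.58  0.93 -1.32]
[[318.31066258 239.59980387]
 [317.50487748 150.76748672]]
```

View pics/w11.png

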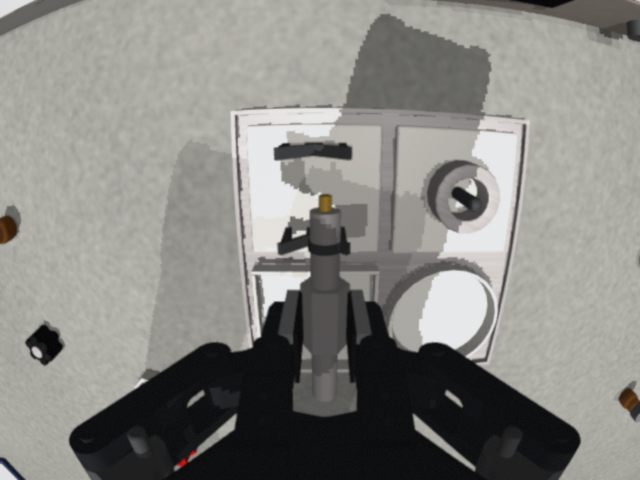

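View pics/s11.png

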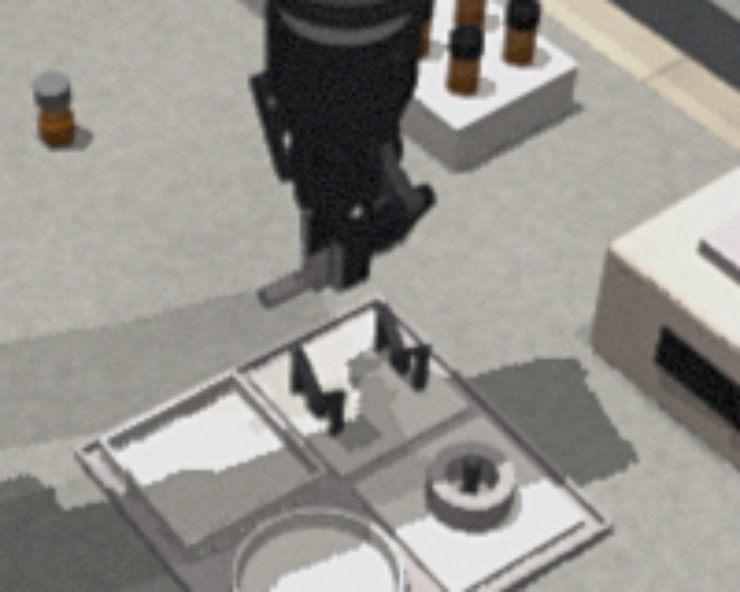

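```bash
python3 - <<'E'
from h import *
s=np.load("o11.npy");o={"tcp_pos":s[:3],"orientation":s[3:]}
a=cv2.imread("pics/w11.png");cv2.imwrite("pics/w11z.png",cv2.resize(a[130:265,250:380],None,fx=4.4,fy=4.4,interpolation=cv2.INTER_CUBIC))
print(plane("wrist",[(275,150),(351,150),(279,243),(349,243)],.047,o).round(4))
E
```

```text
[[0.6603 0.0916 0.047 ]
 [0.6576 0.0458 0.047 ]
 [0.6005 0.0943 0.047 ]
 [0.5981 0.0492 0.047 ]]
```

View pics/w11z.png

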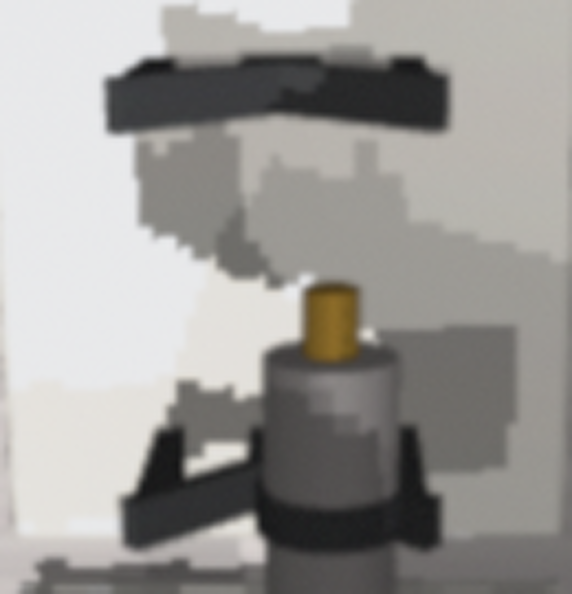

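```bash
python3 - <<'E'
from h import *
go([.626,.070,.075],-92.8)
E
```

```text
turn [ 0.0002  0.0022 -0.0013] shift [ 0.1332 -0.0274  0.2741] rows>= 1.2
```

```bash
python3 -m jog '[0,0.002,-0.001,0.13,-0.025,0,0.05,0,0.002,-0.001,0.13,-0.025,0.1,0.05,0,0.002,-0.001,0.13,-0.025,0.2,0.05,0,0.002,-0.001,0.13,-0.025,0.27,0.05,0,0.002,-0.001,0.13,-0.025,0.27,0.05,0,0.002,-0.001,0.13,-0.025,0.27,0.05]';python3 - <<'E'
from h import *
tool();o=r.get_obs();cv2.imwrite("pics/w12.png",r.grab_frame("wrist")[:,:,::-1])
cv2.imwrite("pics/s12.png",cv2.resize(r.grab_frame("side")[150:250,290:420,::-1],None,fx=5.5,fy=5.5))
go([.626,.070,.031],-92.8)
E
```

```text
clock: 13.0
tcp_pos: [0.6254, 0.0689, 0.0762]
orientation: [3.14, -0.08, -0.001]
contact_force: [0.2, 1.3, 0.1]
grip_width: 0.0186
clock 13.0 tcp [0.6254 0.0689 0.0762] yawY -92.9 yawX -2.9 z [-0.001 -0.001 -1.   ] F [0.2 1.3 0.1] w 0.0186 j [-0.75  0.72  0.78  1.83 -0.65  0.87 -1.27]
turn [ 0.0001 -0.0003 -0.0004] shift [-0.0005 -0.0041  0.2294] rows>= 0.9
```

View pics/w12.png

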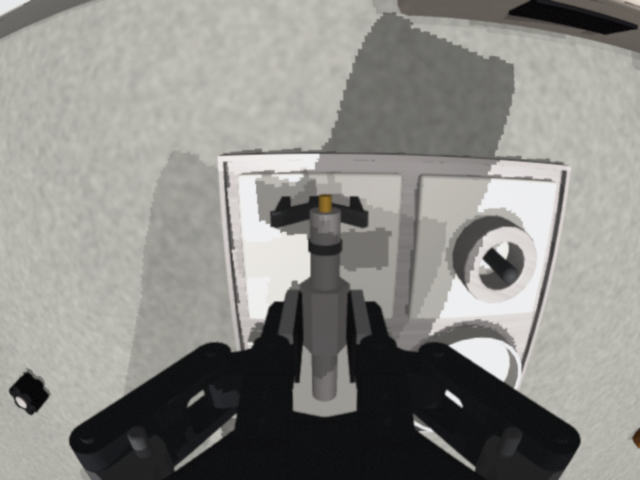

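View pics/s12.png

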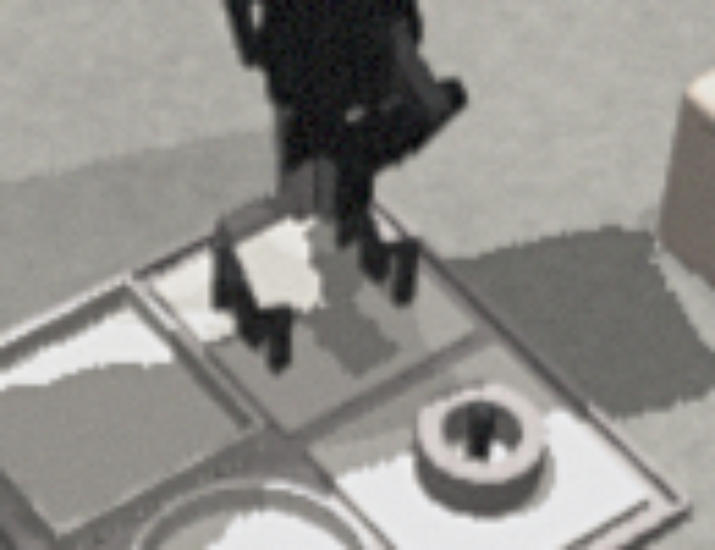

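Far V centred at column ~320, nozzle at 325: nudge 2 mm more to +y and lower.

```bash
python3 -m jog '[0,0,0,0,-0.014,0.1,0.05,0,0,0,0,-0.014,0.16,0.05,0,0,0,0,-0.014,0.19,0.05,0,0,0,0,-0.014,0.2,0.05,0,0,0,0,-0.014,0.21,0.05,0,0,0,0,-0.014,0.21,0.05]';python3 - <<'E'
from h import *
tool();o=r.get_obs()
cv2.imwrite("pics/w13.png",r.grab_frame("wrist")[:,:,::-1])
cv2.imwrite("pics/s13.png",cv2.resize(r.grab_frame("side")[150:250,290:420,::-1],None,fx=5.5,fy=5.5))
E
```

```text
clock: 13.7
tcp_pos: [0.6264, 0.0719, 0.0351]
orientation: [3.14, -0.079, 0.002]
contact_force: [-0.2, 0.3, -0.9]
grip_width: 0.0187
clock 13.7 tcp [0.6264 0.0719 0.0351] yawY -92.9 yawX -2.9 z [ 0.001 -0.    -1.   ] F [-0.2  0.3 -0.9] w 0.0187 j [-0.72  0.77  0.73  1.84 -0.7   0.8  -1.24]
```

View pics/w13.png

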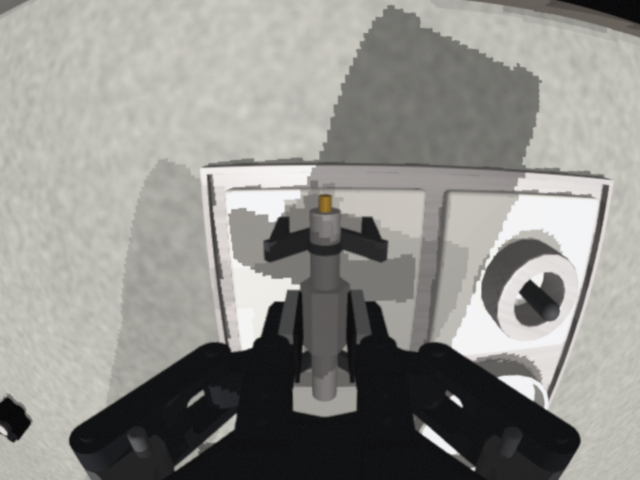

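View pics/s13.png

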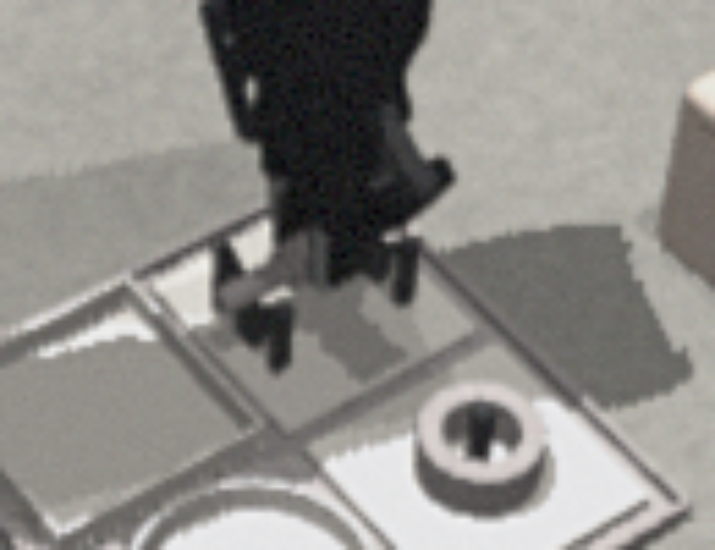

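Now centred (V tips at 263 and 387, nozzle 325). Lower to contact.

```bash
python3 -m jog '[0,0,0,0,0,0.01,0.05,0,0,0,0,0,0.02,0.05,0,0,0,0,0,0.022,0.05,0,0,0,0,0,0.022,0.05]'; python3 -m jog '[0,0,0,0,0,0.005,0.05,0,0,0,0,0,0.005,0.05]'
```

```text
clock: 14.2
tcp_pos: [0.6264, 0.0719, 0.0307]
orientation: [3.14, -0.079, 0.002]
contact_force: [0.4, -0.4, -1.0]
grip_width: 0.0186
clock: 14.4
tcp_pos: [0.6266, 0.0716, 0.0299]
orientation: [3.14, -0.079, 0.003]
contact_force: [0.3, -0.9, 0.5]
grip_width: 0.0185
```

```bash
python3 -m jog '[0,0,0,0,0,0.006,0.05,0,0,0,0,0,0.006,0.05]'; python3 -m jog '[0,0,0,0,0,0,0.2,0,0,0,0,0,0,0.4,0,0,0,0,0,0,0.5,0,0,0,0,0,0,0.5,0,0,0,0,0,0,0.5]';python3 -m jog '[0,0,0,0,0,-0.1,0.5,0,0,0,0,0,-0.3,0.5,0,0,0,0,0,-0.5,0.5,0,0,0,0,0,-0.5,0.5,0,0,0,0,0,-0.5,0.5]';python3 - <<'E'
from h import *
tool();o=r.get_obs()
cv2.imwrite("pics/w14.png",r.grab_frame("wrist")[:,:,::-1])
cv2.imwrite("pics/s14.png",cv2.resize(r.grab_frame("side")[150:250,290:420,::-1],None,fx=5.5,fy=5.5))
E
```

```text
clock: 14.6
tcp_pos: [0.6267, 0.0715, 0.0297]
orientation: [-3.14, 0.079, -0.003]
contact_force: [-3.2, 0.2, 8.8]
grip_width: 0.0185
clock: 15.1
tcp_pos: [0.6266, 0.0716, 0.0295]
orientation: [-3.14, 0.079, -0.002]
contact_force: [0.2, -0.5, 0.1]
grip_width: 0.0429
clock: 15.6
tcp_pos: [0.627, 0.0718, 0.1303]
orientation: [-3.14, 0.079, -0.005]
contact_force: [-0.1, 0.5, -0.2]
grip_width: 0.043
clock 15.6 tcp [0.627  0.0718 0.1303] yawY -92.9 yawX -2.9 z [ 0.003  0.001 -1.   ] F [-0.1  0.5 -0.2] w 0.043 j [-0.79  0.66  0.84  1.8  -0.59  0.95 -1.32]
```

View pics/w14.png

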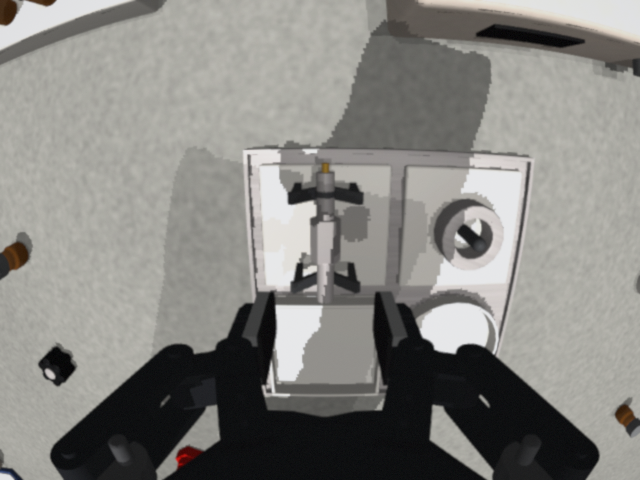

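View pics/s14.png

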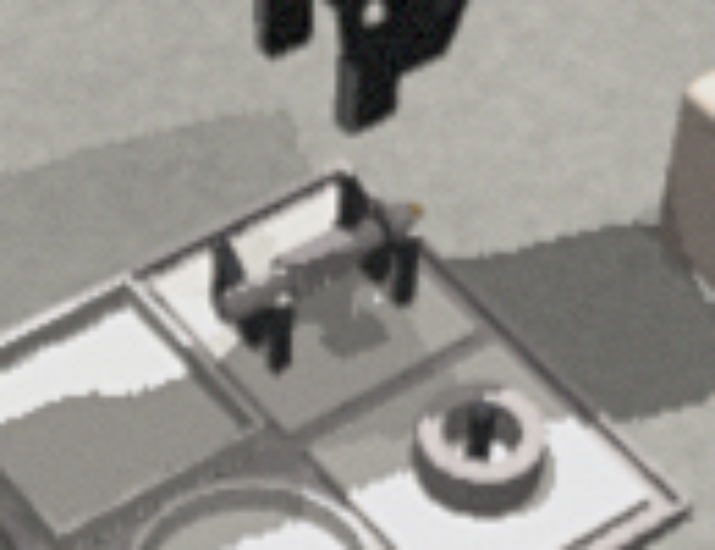

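Nozzle rests in both Vs with the hexagon between them. Next the lobed knob.

```bash
python3 -m jog '[0,0,-0.01,0,-0.2,-0.1,0.95,0,0,-0.01,-0.1,-0.4,-0.1,0.95,0,0,-0.01,-0.3,-0.65,-0.1,0.95,0,0,-0.01,-0.4,-0.85,-0.1,0.95,0,0,-0.01,-0.5,-1,-0.1,0.95,0,0,-0.01,-0.5,-1,-0.1,0.95]';python3 - <<'E'
from h import *
tool();go([.4825,.379,.12],-90)
E
```

```text
clock: 16.3
tcp_pos: [0.5309, 0.2846, 0.1459]
orientation: [-3.14, 0.011, 0.009]
contact_force: [-0.4, 0.0, -0.3]
grip_width: 0.0811
clock 16.3 tcp [0.5309 0.2846 0.1459] yawY -90.4 yawX -0.4 z [-0.006  0.001 -1.   ] F [-0.4  0.  -0.3] w 0.0811 j [-1.21  0.61  0.87  1.85 -0.57  0.96 -1.66]
turn [-0.0004  0.0018 -0.0023] shift [-0.2445 -0.4701  0.1314] rows>= 2.2
```

```bash
python3 -m jog '[0,0,-0.002,-0.15,-0.23,0.06,1,0,0,-0.002,-0.245,-0.47,0.13,1,0,0,-0.002,-0.245,-0.47,0.13,1,0,0,-0.002,-0.245,-0.47,0.13,1,0,0,-0.002,-0.245,-0.47,0.13,1,0,0,-0.002,-0.245,-0.47,0.13,1]';python3 - <<'E'
from h import *
tool();o=r.get_obs();cv2.imwrite("pics/w15.png",r.grab_frame("wrist")[:,:,::-1]);np.save("o15.npy",np.r_[o["tcp_pos"],o["orientation"]])
print(proj("wrist",np.array([.4825,.379,.028]),o))
E
```

```text
clock: 16.9
tcp_pos: [0.4836, 0.3767, 0.1203]
orientation: [-3.141, 0.006, 0.008]
contact_force: [0.3, -0.5, 0.2]
grip_width: 0.0853
clock 16.9 tcp [0.4836 0.3767 0.1203] yawY -90.2 yawX -0.2 z [-0.005  0.    -1.   ] F [ 0.3 -0.5  0.2] w 0.0853 j [-1.35  0.65  0.85  1.84 -0.61  0.93 -1.8 ]
[319.92426487 239.62895095]
```

View pics/w15.png

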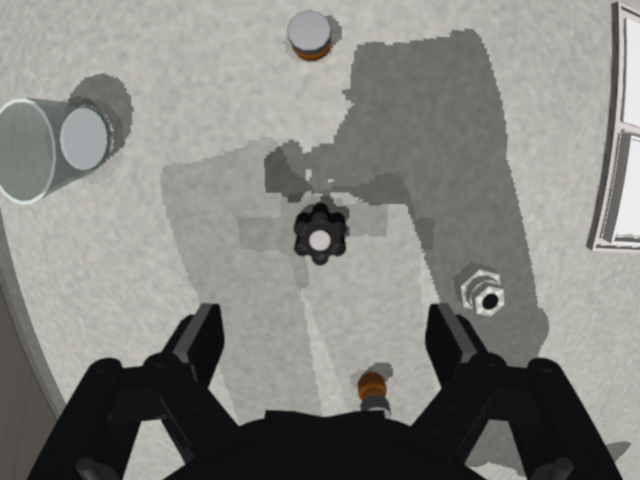

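Disc at (320,240) exactly as predicted; lobes point along x. Descend and grip along y.

```bash
python3 - <<'E'
from h import *
go([.4825,.379,.006],-90)
E
python3 -m jog '[0,0.002,-0.001,0.002,-0.012,0.25,0.85,0,0.002,-0.001,0,-0.012,0.45,0.85,0,0.002,-0.001,-0.003,-0.012,0.54,0.85,0,0.002,-0.001,-0.003,-0.012,0.57,0.85,0,0.002,-0.001,-0.003,-0.012,0.57,0.85,0,0.002,-0.001,-0.003,-0.012,0.57,0.2,0,0.002,-0.001,-0.003,-0.012,0.57,0.2,0,0.002,-0.001,-0.003,-0.012,0.57,0.2,0,0.002,-0.001,-0.003,-0.012,0.57,0.2,0,0.002,-0.001,-0.003,-0.012,0.57,0.2,0,0.002,-0.001,-0.003,-0.012,0.57,0.2,0,0.002,-0.001,-0.003,-0.012,0.57,0.2]' 30
```

```text
turn [-0.0002  0.0016 -0.0014] shift [-0.0031 -0.0108  0.5726] rows>= 2.3
clock: 18.15
tcp_pos: [0.4834, 0.3799, 0.0082]
orientation: [-3.139, 0.002, -0.005]
contact_force: [-1.2, -0.9, 6.0]
grip_width: 0.0351
```

```bash
python3 -m jog '[0,0,0,0,0,-0.1,0.2,0,0,0,0,0,-0.3,0.2,0,0,0,0,0,-0.5,0.2,0,0,0,0,0,-0.5,0.2,0,0,0,0,0,-0.5,0.2]';python3 - <<'E'
from h import *
tool();o=r.get_obs();cv2.imwrite("pics/w16.png",r.grab_frame("wrist")[:,:,::-1])
go([.5145,-.0315,.12],-92.8)
E
```

```text
clock: 18.65
tcp_pos: [0.4834, 0.3804, 0.1094]
orientation: [-3.137, 0.001, -0.007]
contact_force: [0.4, -0.4, -0.6]
grip_width: 0.0351
clock 18.65 tcp [0.4834 0.3804 0.1094] yawY -90.0 yawX -0.0 z [ 0.004  0.005 -1.   ] F [ 0.4 -0.4 -0.6] w 0.0351 j [-1.35  0.67  0.84  1.85 -0.63  0.9  -1.79]
turn [-0.001  -0.0008  0.0154] shift [ 0.1609  2.0568 -0.0653] rows>= 8.3
```

View pics/w16.png

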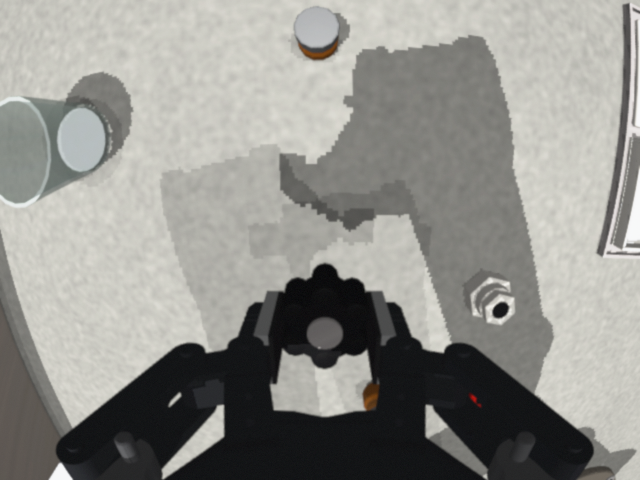

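Knob held upright with two lobes on each pad. Carry to the dish.

```bash
python3 -m jog '[0,0,0.005,0.02,0.2,-0.05,0.2,0,0,0.008,0.04,0.45,-0.06,0.2,0,0,0.008,0.06,0.7,-0.06,0.2,0,0,0.008,0.08,0.95,-0.06,0.2,0,0,0.008,0.08,1,-0.06,0.2,0,0,0.008,0.08,1,-0.06,0.2]';python3 -m jog '[0,0,0.007,0.04,0.25,0,0.2,0,0,0.007,0.08,0.5,0,0.2,0,0,0.007,0.08,0.75,0,0.2,0,0,0.007,0.08,0.95,0,0.2,0,0,0.007,0.08,1,0,0.2,0,0,0.007,0.08,1,0,0.2,0,0,0.007,0.08,1,0,0.2]';python3 - <<'E'
from h import *
tool();o=r.get_obs()
go([.5155,-.0305,.04],-92.8)
E
```

```text
clock: 19.3
tcp_pos: [0.4977, 0.1773, 0.1188]
orientation: [-3.139, 0.048, -0.001]
contact_force: [-1.0, -0.2, -0.7]
grip_width: 0.0354
clock: 20.0
tcp_pos: [0.508, -0.0206, 0.1178]
orientation: [-3.138, 0.077, 0.001]
contact_force: [0.1, 0.9, -0.9]
grip_width: 0.0351
clock 20.0 tcp [ 0.508  -0.0206  0.1178] yawY -92.8 yawX -2.8 z [-0.     0.003 -1.   ] F [ 0.1  0.9 -0.9] w 0.0351 j [-0.76  0.49  0.88  2.09 -0.54  0.8  -1.17]
turn [-0.0009  0.0001 -0.0002] shift [0.0403 0.0486 0.3888] rows>= 1.6
```

```bash
python3 -m jog '[0,0,0,0.04,0.048,0.05,0.2,0,0,0,0.04,0.048,0.2,0.2,0,0,0,0.04,0.048,0.35,0.2,0,0,0,0.04,0.048,0.35,0.2,0,0,0,0.04,0.048,0.35,0.2,0,0,0,0.04,0.048,0.35,0.2]';python3 - <<'E'
from h import *
tool();o=r.get_obs();cv2.imwrite("pics/w17.png",r.grab_frame("wrist")[:,:,::-1])
cv2.imwrite("pics/s17.png",cv2.resize(r.grab_frame("side")[190:290,280:410,::-1],None,fx=5.5,fy=5.5))
th=np.linspace(0,6.28,40);q=proj("wrist",np.stack([.5155+.0445*np.cos(th),-.0305+.0445*np.sin(th),0*th+.022],1),o);print(q.min(0),q.max(0))
E
```

```text
clock: 20.6
tcp_pos: [0.5164, -0.0295, 0.0488]
orientation: [-3.138, 0.075, -0.002]
contact_force: [1.0, -0.0, 0.3]
grip_width: 0.035
clock 20.6 tcp [ 0.5164 -0.0295  0.0488] yawY -92.7 yawX -2.7 z [ 0.001  0.003 -1.   ] F [ 1.  -0.   0.3] w 0.035 j [-0.63  0.61  0.75  2.11 -0.67  0.68 -1.05]
[238.25479657 196.35948262] [411.86751808 353.72502305]
```

View pics/w17.png

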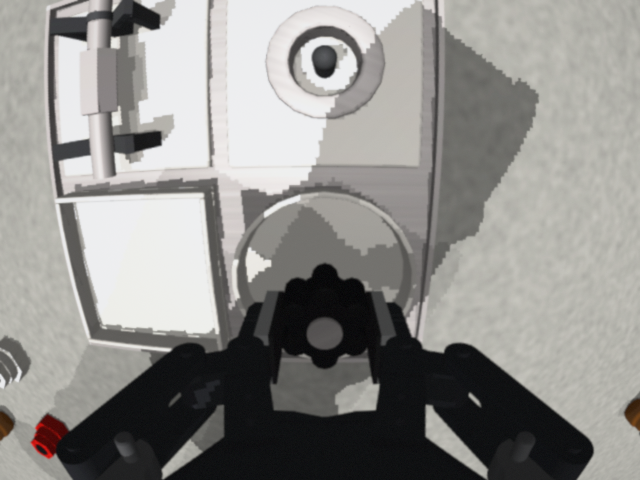

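View pics/s17.png

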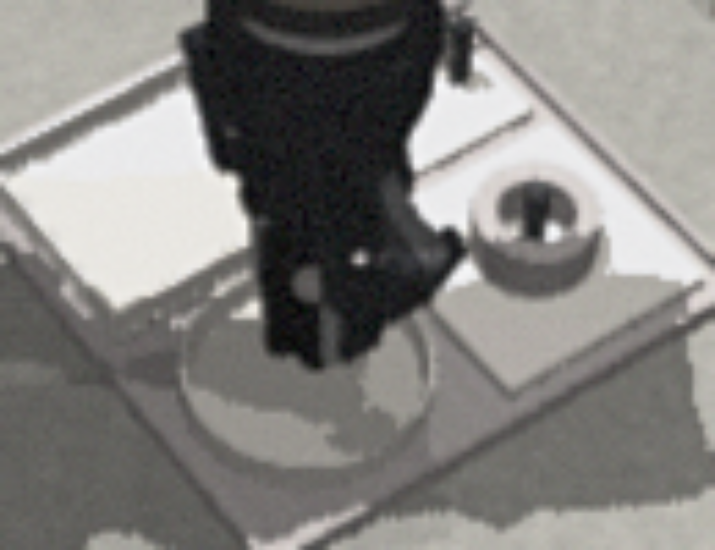

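Dish rim matches its predicted columns (238–412), so the knob is centred. Lower, touch, release slightly.

```bash
python3 -m jog '[0,0,0,-0.003,0,0.07,0.2,0,0,0,-0.003,0,0.12,0.2,0,0,0,-0.003,0,0.14,0.2,0,0,0,-0.003,0,0.155,0.2,0,0,0,-0.003,0,0.16,0.2,0,0,0,-0.003,0,0.16,0.2]'; python3 -m jog '[0,0,0,0,0,0.006,0.2,0,0,0,0,0,0.008,0.2]'
```

```text
clock: 21.3
tcp_pos: [0.5159, -0.03, 0.0169]
orientation: [-3.138, 0.077, -0.003]
contact_force: [0.3, 1.0, -0.7]
grip_width: 0.0351
clock: 21.5
tcp_pos: [0.5162, -0.03, 0.0161]
orientation: [-3.137, 0.077, -0.003]
contact_force: [-3.5, 1.4, 14.3]
grip_width: 0.0353
```

```bash
python3 -m jog '[0,0,0,0,0,-0.003,0.54,0,0,0,0,0,-0.003,0.54,0,0,0,0,0,-0.003,0.54,0,0,0,0,0,-0.003,0.54]';python3 -m jog '[0,0,0,0,0,-0.1,0.54,0,0,0,0,0,-0.3,0.54,0,0,0,0,0,-0.5,0.54,0,0,0,0,0,-0.5,0.54,0,0,0,0,0,-0.5,0.54]';python3 - <<'E'
from h import *
tool();o=r.get_obs()
cv2.imwrite("pics/w18.png",r.grab_frame("wrist")[:,:,::-1])
go([.434,.2505,.12],-103);go([.434,.2505,.12],47);go([.434,.2505,.12],-73)
E
```

```text
clock: 21.9
tcp_pos: [0.5162, -0.0299, 0.0167]
orientation: [-3.137, 0.077, -0.003]
contact_force: [0.1, 0.1, 0.5]
grip_width: 0.0462
clock: 22.4
tcp_pos: [0.5164, -0.0299, 0.1172]
orientation: [-3.136, 0.076, -0.006]
contact_force: [0.2, -1.4, -0.5]
grip_width: 0.046
clock 22.4 tcp [ 0.5164 -0.0299  0.1172] yawY -92.8 yawX -2.8 z [ 0.004  0.005 -1.   ] F [ 0.2 -1.4 -0.5] w 0.046 j [-0.73  0.51  0.88  2.08 -0.55  0.8  -1.14]
turn [-0.0015 -0.0004  0.0568] shift [-0.4754 -1.3803 -0.0132] rows>= 5.8
turn [-0.0015  0.      0.2235] shift [-0.4754 -1.3803 -0.0132] rows>= 5.8
turn [-0.0013 -0.0007 -0.1099] shift [-0.4754 -1.3803 -0.0132] rows>= 5.8
```

View pics/w18.png

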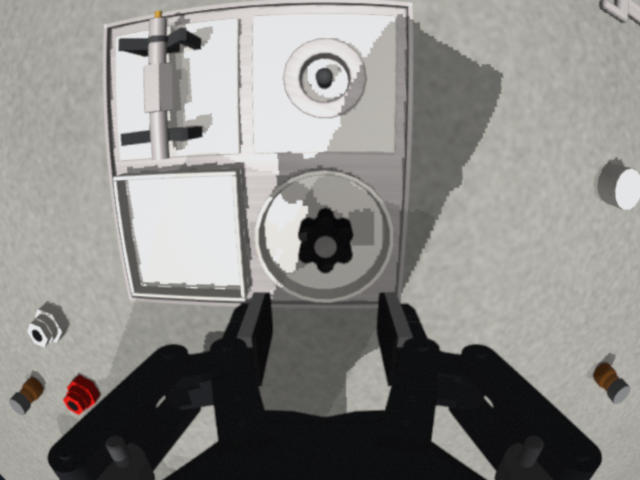

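Knob stands in the dish. Next the gland.

```bash
python3 -m jog '[0,0,-0.02,0,-0.15,-0.12,0.9,0,0,-0.05,-0.1,-0.4,-0.15,1,0,0,-0.08,-0.2,-0.65,-0.15,1,0,0,-0.1,-0.3,-0.85,-0.15,1,0,0,-0.11,-0.35,-1,-0.15,1,0,0,-0.11,-0.35,-1,-0.15,1]';python3 - <<'E'
from h import *
tool();go([.434,.2505,.12],-73)
E
```

```text
clock: 23.05
tcp_pos: [0.4527, 0.1783, 0.1455]
orientation: [-3.1, -0.479, 0.001]
contact_force: [-0.0, -0.3, 0.4]
grip_width: 0.0855
clock 23.05 tcp [0.4527 0.1783 0.1455] yawY -72.4 yawX 17.6 z [-0.001  0.004 -1.   ] F [-0.  -0.3  0.4] w 0.0855 j [-1.2   0.38  0.87  2.12 -0.41  0.81 -1.34]
turn [-0.0015  0.      0.0032] shift [ 0.0198 -0.3716  0.1293] rows>= 1.6
```

```bash
python3 -m jog '[0,0,0.003,0.01,-0.2,0.06,1,0,0,0.003,0.02,-0.37,0.13,1,0,0,0.003,0.02,-0.37,0.13,1,0,0,0.003,0.02,-0.37,0.13,1,0,0,0.003,0.02,-0.37,0.13,1]';python3 - <<'E'
from h import *
tool();o=r.get_obs();im=r.grab_frame("wrist")[:,:,::-1];cv2.imwrite("pics/w19.png",im);np.save("o19.npy",np.r_[o["tcp_pos"],o["orientation"]])
print(proj("wrist",np.array([[.434,.2505,.032],[.434,.2505,.014]]),o))
c=proj("wrist",np.array([.434,.2505,.02]),o).astype(int);x,y=c
cv2.imwrite("pics/w19z.png",cv2.resize(im[y-45:y+45,x-45:x+45],None,fx=6.5,fy=6.5,interpolation=cv2.INTER_CUBIC));print(c)
E
```

```text
clock: 23.55
tcp_pos: [0.4344, 0.2483, 0.1195]
orientation: [-3.104, -0.461, 0.002]
contact_force: [-0.2, -0.8, 0.1]
grip_width: 0.0857
clock 23.55 tcp [0.4344 0.2483 0.1195] yawY -73.1 yawX 16.9 z [-0.002  0.003 -1.   ] F [-0.2 -0.8  0.1] w 0.0857 j [-1.29  0.45  0.82  2.11 -0.48  0.77 -1.44]
[[320.64926045 240.4096075 ]
 [320.98502238 231.88558752]]
[320 234]
```

View pics/w19.png

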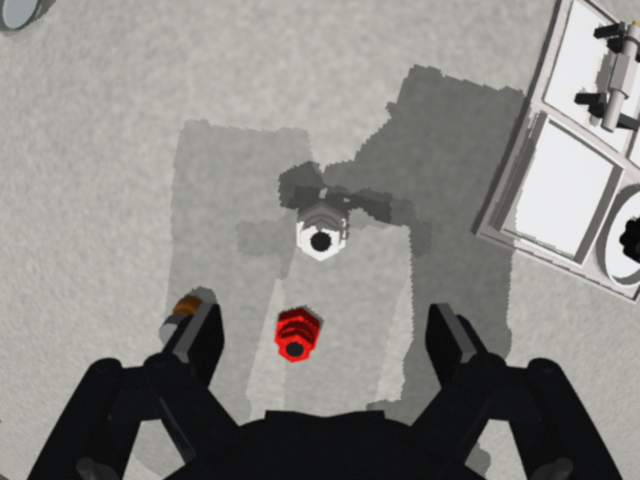

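View pics/w19z.png

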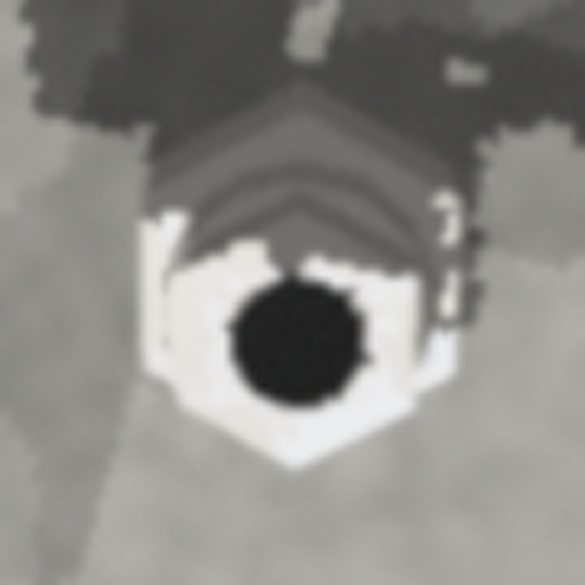

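Gland hole at (321,241) as predicted, flats facing the pads. Descend.

```bash
python3 - <<'E'
from h import *
s=np.load("o19.npy");o={"tcp_pos":s[:3],"orientation":s[3:]}
print(plane("wrist",[(187,303)],0.01,o).round(3))
go([.434,.2502,.004],-73)
E
```

```text
[[0.343 0.337 0.01 ]]
turn [-0.0012  0.0001 -0.0007] shift [ 0.     -0.0075  0.5787] rows>= 2.3
```

```bash
python3 -m jog '[-0.001,0,0,0,-0.008,0.25,0.8,-0.001,0,0,0,-0.008,0.45,0.8,-0.001,0,0,0,-0.008,0.54,0.8,-0.001,0,0,0,-0.008,0.575,0.8,-0.001,0,0,0,-0.008,0.575,0.8,-0.001,0,0,0,-0.008,0.575,0.2,-0.001,0,0,0,-0.008,0.575,0.2,-0.001,0,0,0,-0.008,0.575,0.2,-0.001,0,0,0,-0.008,0.575,0.2,-0.001,0,0,0,-0.008,0.575,0.2,-0.001,0,0,0,-0.008,0.575,0.2,-0.001,0,0,0,-0.008,0.575,0.2]' 30;python3 -m jog '[0,0,0,0,0,-0.1,0.2,0,0,0,0,0,-0.3,0.2,0,0,0,0,0,-0.5,0.2,0,0,0,0,0,-0.55,0.2,0,0,0,0,0,-0.55,0.2]';python3 - <<'E'
from h import *
tool();o=r.get_obs();cv2.imwrite("pics/w20.png",r.grab_frame("wrist")[:,:,::-1])
go([.520,.076,.12],-92.8)
E
```

```text
clock: 24.8
tcp_pos: [0.4348, 0.2508, 0.006]
orientation: [-3.106, -0.461, -0.002]
contact_force: [-0.2, -0.9, 6.6]
grip_width: 0.0331
clock: 25.3
tcp_pos: [0.4355, 0.2517, 0.1178]
orientation: [-3.102, -0.461, -0.007]
contact_force: [0.0, 0.0, -0.7]
grip_width: 0.0326
clock 25.3 tcp [0.4355 0.2517 0.1178] yawY -73.1 yawX 16.9 z [ 0.004  0.006 -1.   ] F [ 0.   0.  -0.7] w 0.0326 j [-1.29  0.46  0.82  2.11 -0.49  0.77 -1.44]
turn [-0.0012 -0.0007  0.1096] shift [ 0.154   0.9626 -0.0207] rows>= 3.9
```

View pics/w20.png

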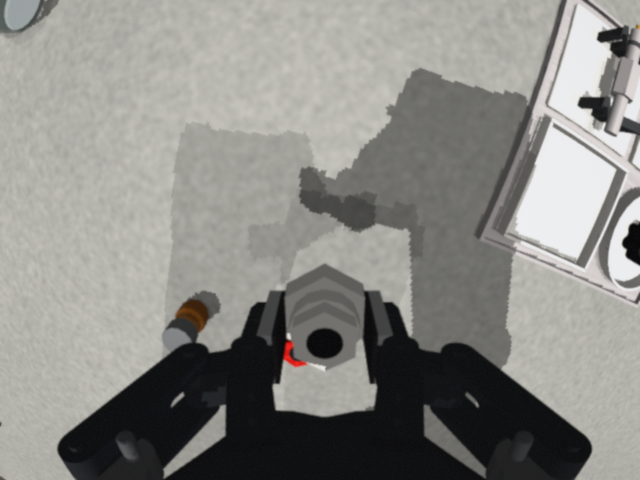

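Gland held upright. Carry to the square tray.

```bash
python3 -m jog '[0,0,0.03,0.03,0.15,-0.02,0.2,0,0,0.06,0.07,0.4,-0.02,0.2,0,0,0.09,0.11,0.65,-0.02,0.2,0,0,0.11,0.154,0.9,-0.02,0.2,0,0,0.11,0.154,0.963,-0.02,0.2,0,0,0.11,0.154,0.963,-0.02,0.2,0,0,0.11,0.154,0.963,-0.02,0.2,0,0,0.11,0.154,0.963,-0.02,0.2]';python3 - <<'E'
from h import *
tool();o=r.get_obs();cv2.imwrite("pics/w21.png",r.grab_frame("wrist")[:,:,::-1])
go([.520,.076,.05],-92.8)
u=np.radians(-2.8);e=np.array([np.cos(u),np.sin(u),0]);f=np.array([-e[1],e[0],0])
print(proj("wrist",np.array([np.array([.520,.076,.022])+a*.045*e+b*.045*f for a,b in((1,1),(1,-1),(-1,-1),(-1,1))]),o).round(0))
E
```

```text
clock: 26.15
tcp_pos: [0.519, 0.0775, 0.1189]
orientation: [-3.137, 0.075, 0.001]
contact_force: [-0.5, -0.9, 0.2]
grip_width: 0.0329
clock 26.15 tcp [0.519  0.0775 0.1189] yawY -92.7 yawX -2.7 z [-0.     0.004 -1.   ] F [-0.5 -0.9  0.2] w 0.0329 j [-0.94  0.52  0.88  2.06 -0.56  0.82 -1.34]
turn [-0.0013 -0.      0.0005] shift [0.0045 0.0094 0.3456] rows>= 1.4
[[257. 170.]
 [395. 170.]
 [388. 294.]
 [264. 293.]]
```

View pics/w21.png

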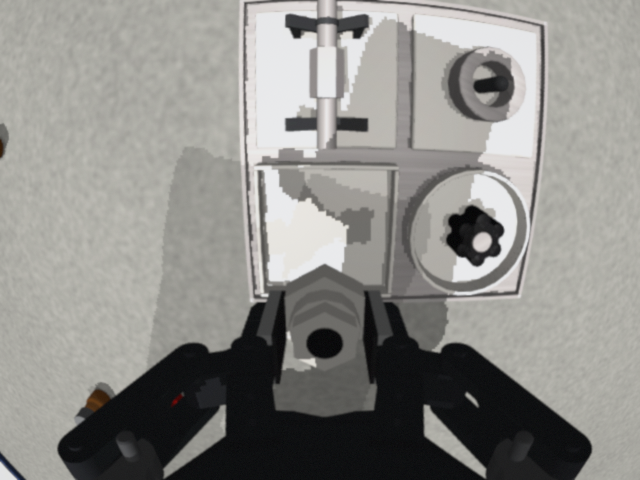

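Tray edges agree with prediction (257/395). Lower in.

```bash
python3 -m jog '[0,0,0,0.005,0.009,0.15,0.2,0,0,0,0.005,0.009,0.3,0.2,0,0,0,0.005,0.009,0.42,0.2,0,0,0,0.005,0.009,0.47,0.2,0,0,0,0.005,0.009,0.5,0.2,0,0,0,0.005,0.009,0.51,0.2,0,0,0,0.005,0.009,0.51,0.2,0,0,0,0.005,0.009,0.51,0.2]'; python3 -m jog '[0,0,0,0,0,0.01,0.2,0,0,0,0,0,0.014,0.2,0,0,0,0,0,0.014,0.2]'
```

```text
clock: 27.0
tcp_pos: [0.5208, 0.0764, 0.018]
orientation: [-3.136, 0.074, -0.003]
contact_force: [-0.9, -1.0, -0.6]
grip_width: 0.0332
clock: 27.3
tcp_pos: [0.5209, 0.0765, 0.0153]
orientation: [-3.136, 0.074, -0.003]
contact_force: [-0.0, -0.2, 0.7]
grip_width: 0.0334
```

```bash
python3 -m jog '[0,0,0,0,0,0.008,0.2,0,0,0,0,0,0.01,0.2]'; 
```

```text
clock: 27.5
tcp_pos: [0.5208, 0.0765, 0.0132]
orientation: [-3.136, 0.074, -0.003]
contact_force: [-0.4, 0.2, 1.8]
grip_width: 0.0327
```

```bash
python3 -m jog '[0,0,0,0,0,0.005,0.2,0,0,0,0,0,0.005,0.2]';  python3 -m jog '[0,0,0,0,0,0,0.5,0,0,0,0,0,0,0.5,0,0,0,0,0,0,0.5,0,0,0,0,0,0,0.5]';python3 -m jog '[0,0,0,0,0,-0.08,0.5,0,0,0,0,0,-0.25,0.5,0,0,0,0,0,-0.5,0.5,0,0,0,0,0,-0.7,0.5,0,0,0,0,0,-0.75,0.5,0,0,0,0,0,-0.75,0.5]';python3 - <<'E'
from h import *
tool();o=r.get_obs()
cv2.imwrite("pics/w22.png",r.grab_frame("wrist")[:,:,::-1])
E
```

```text
clock: 27.7
tcp_pos: [0.5208, 0.0765, 0.013]
orientation: [-3.135, 0.075, -0.002]
contact_force: [-5.2, 0.6, 14.7]
grip_width: 0.0326
clock: 28.1
tcp_pos: [0.5207, 0.0766, 0.0129]
orientation: [-3.135, 0.074, -0.002]
contact_force: [0.2, -0.5, 0.2]
grip_width: 0.0423
clock: 28.7
tcp_pos: [0.5215, 0.0761, 0.1641]
orientation: [-3.133, 0.074, -0.006]
contact_force: [0.3, 0.4, -0.9]
grip_width: 0.0429
clock 28.7 tcp [0.5215 0.0761 0.1641] yawY -92.7 yawX -2.7 z [ 0.004  0.008 -1.   ] F [ 0.3  0.4 -0.9] w 0.0429 j [-1.    0.46  0.96  2.02 -0.49  0.9  -1.39]
```

View pics/w22.png

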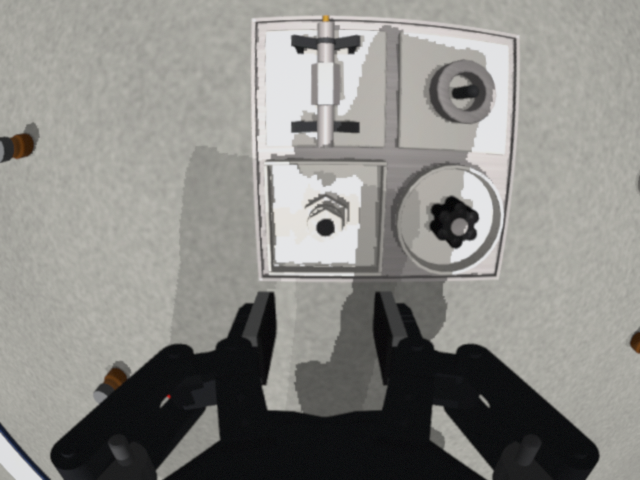

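All four parts are in place and upright. A last look from the side, after backing off.

```bash
python3 -m jog '[0,0,0,0,-0.3,-0.3,0.5,0,0,0,0,-0.6,-0.4,0.5,0,0,0,0,-0.8,-0.4,0.5,0,0,0,0,-0.8,-0.4,0.5,0,0,0,0,-0.8,-0.4,0.5,0,0,0,0,-0.8,-0.4,0.5]';python3 - <<'E'
from h import *
tool()
cv2.imwrite("pics/s23.png",r.grab_frame("side")[:,:,::-1]);cv2.imwrite("pics/t23.png",r.grab_frame("top")[:,:,::-1])
E
```

```text
clock: 29.35
tcp_pos: [0.5268, 0.2358, 0.2417]
orientation: [-3.137, 0.07, 0.001]
contact_force: [0.1, -1.8, -0.1]
grip_width: 0.0427
clock 29.35 tcp [0.5268 0.2358 0.2417] yawY -92.6 yawX -2.6 z [-0.001  0.004 -1.   ] F [ 0.1 -1.8 -0.1] w 0.0427 j [-1.27  0.46  1.01  1.83 -0.44  1.1  -1.71]
```

View pics/s23.png

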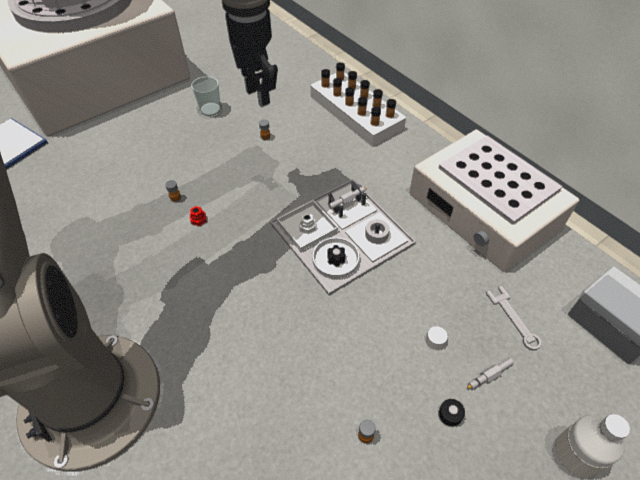

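View pics/t23.png

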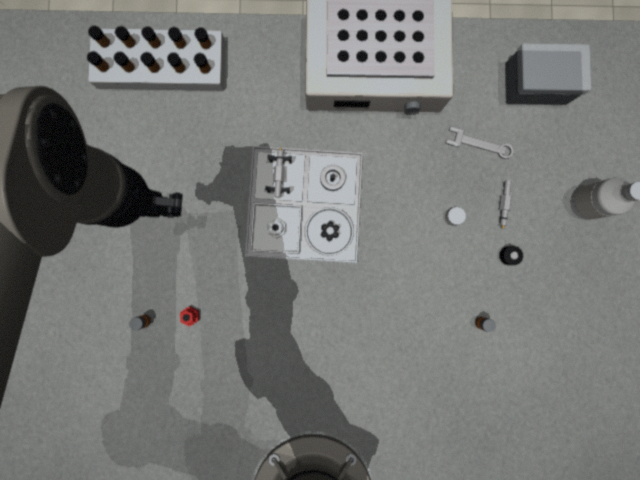

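Both views show all four parts in their holders. The round knob (511,255), cap (456,215), second nozzle (504,203) and red gland (189,316) haven't moved, and the arm is clear.

```bash
python3 -m jog '[0,0,0,0,0,0,0.5,0,0,0,0,0,0,0.5]'; python3 -c "
from bench import r
print(r.hand_in())"
```

```text
clock: 29.65
tcp_pos: [0.5269, 0.232, 0.2416]
orientation: [-3.136, 0.08, 0.003]
contact_force: [0.7, 0.1, -0.2]
grip_width: 0.0427
the job is handed in; nothing more can be done
None
```

I put all four fittings in their holders in the order listed, let each one go, and handed the job in at about 29.7 s:
- **Collar:** lies flat on its base, over the post.
- **Nozzle:** the one that started nearest the base lies in both V rests, with its hexagon between them.
- **Lobed knob:** stands flat in the round dish.
- **Gland:** stands on its hexagonal foot in the square tray.

The final side, top and wrist pictures showed all four upright, with the gripper clear of everything. The round knob, the round cap, the second nozzle and the red gland sat where they started. The highest contact force I read at the wrist was about 15 N.

Three readings disagreed slightly, and none affected the result:
- **Tray position:** the side camera placed the tray 3–5 mm away from where the top and wrist cameras did, so I went by those two.
- **Finger opening:** the gripper read about 1–2 mm narrower than the sizes given for the collar, knob and gland.
- **Collar height in the hand:** the wrist picture put the collar's underside lower than the touch-down height later showed, so I lowered it by contact force.

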